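# Tare the tube stand on the balance and load the sample tube

### The arm

A 7-joint arm with a two-finger parallel gripper is mounted at the origin on a cart in front of the work surface, level with it; the furniture and walls round the work are solid. World frame = base frame: x ahead of the robot, y to its left, z up, the work surface at z = 0. Lengths are in mm, angles in degrees, forces in N, time in s.
With the tool pointing down it reaches from about 400 to 850 mm from the base axis. Payload 6.9 kg.
Tool frame: the origin (TCP) lies where the fingers leave the gripper's body, on its centre line; the fingertips stand 73 mm ahead of it and the grasp point (between the pads) lies 54 mm ahead of it; x points along the fingers, y is the direction in which the jaws open and shut, and the axes are right-handed (so a half turn about x gives the same grasp; the last joint's range is limited). The gripper opens to 85 mm and grips with 20 to 120 N. Pads are 22 mm wide; open, the fingers measure 114 mm over their backs; the gripper's body (76 mm by 85 mm) begins 54 mm behind the grasp point. The pads swing forward as they close: fully open they stand 13 mm farther back than shut.
Start: joints at [73.195, 29.078, -13.613, 85.955, 7.202, 65.827, -8.869], TCP at [242.666, -575.958, 303.875] pointing down, gripper open.
Joint ranges: [-176.47, 176.47], [-13.61, 117.27], [-81.72, 77.17], [0.22, 143.17], [-87.28, 267.28], [10, 112.55], [-165.47, 165.47]. Speed limits (degrees/s): [136.94, 136.94, 180, 180, 180, 180, 180].

### API

Orientations are given as a 3x3 rotation matrix whose columns are the frame's x, y, z axes.
In Python, from bench import * gives the robot as it stands.
- The arm moves only by the shell command python3 -m creep 'ROWS' [OPENING]. ROWS is text: rows parted by semicolons, each of 6 numbers parted by spaces: the shift along the tool's x, y, z in units of 40 mm (1.0 is 40 mm), then the turn, a rotation vector about the tool's x, y, z in units of 8 degrees (1.0 is 8 degrees). A call has 1 to 5 rows; each row shifts and turns the pose as measured when the row begins, along the tool's axes as they then stand; what a row does not reach is not made up. A row lasts 1/10 s, in which the tool goes at most 50 mm and 8.59 degrees, less where a joint would pass 70% of its speed; a pose out of reach is approached as far as the arm can. A call is refused whole if a number of a shift passes 1 or a number of a turn 1, either way. A call with a gripper value outside its range is refused whole. OPENING is the finger opening in mm, from 0 to 85.4, set as the call begins (- or left out, the last holds). The fingers move at their own pace and stop on an object; the grip force is fixed at half the most. Time passes only in rows, so rows that do not move let the fingers close. It gives the time, the measured TCP pose, the force and the opening at its end, in the units of the state.
- get_state(): the state, without advancing time (a new reading comes with each control period).
- grab_frame(name): name is "scene" or "top"; returns a dict with "pixels" (420x560x3 uint8, blue, green, red), "depth" (420x560 float32, mm along the optical axis (not along the pixel's ray), 0 where there is no reading), "intrinsics" (3x3 intrinsics, pixels), "origin" and "rotation" of the camera in the world. Camera axes: x right, y up, looking along -z (the intrinsics and any distortion apply to the point x, -y, -z); pixel columns grow to the right and rows downward; lengths in mm; the calibration is good to about 2 mm. A picture is of the moment at which its call begins.
- sign_off(): hands the job in, once; it reports no verdict.
The state is a dict: "time_s": time; "joints": joint angles; "qvel": joint speeds; "joint_efforts": joint torques, N m; "tool_pos": TCP position; "ee_rot": TCP orientation; "wrist_force": force on the tool from outside, world axes, zero at the start; "torque": the same for the moment, N m; "grip_width": finger opening in mm.
Only numpy, scipy, OpenCV 4.12 (cv2) and the standard library are available. Lean on these libraries where they do the work, as an engineer would, in place of code of your own. Each camera call takes 0.05 s, during which the arm holds its last target.

### The job

Get the sample tube on the balance for weighing: set the empty tube stand down into the balance's dished pan, let go of it, and press the wide tare key firmly down so that only the sample will be counted. Then take the sample tube out of the rack and push it gently into the stand until it is fully home on the bottom, and let go. Never load the pan or the key heavily (a balance is spoiled by about 2 kg, 20 N), do not touch the tare key again once the tube is on, leave the small round power key alone, and do not disturb the other things on the bench.

Things in the scene. Friction and masses are not known exactly. Their poses are not given: they have to be found in the camera images.
- balance: bench balance, fast on the bench, 180 (x) x 145 (y) x 44 mm high. Origin on the bench under its middle, z up, x from its control front (-x) to its pan end, y to the left. Keys lie along the front, then the display, then the pan at the rear.
- pan_middle (a point): nominal middle of the pan's floor, 38 mm behind the balance's origin and 52 mm over the bench. The round steel pan, 84 mm across, has a floor 78.4 mm across inside a rim 3 mm thick that stands 4 mm over the floor. Lift-off pan with play: it may really sit up to 4 mm off in the balance's x and y each. It sinks 0.2 mm for each N beyond the first 1 N, at most 3 mm.
- tare_key (a joint): travel of the tare key: the wide oblong key (22 x 36 mm) at the right of the front; 0 up; it registers at 0.0022 m and stops hard at 0.004 m. A spring returns it: it starts to move at about 1 N, registers at 4.5 N and meets its stop at 7 N, so 5 to 6 N is a good press.
- tare_top (a point): middle of the tare key's flat top, 50 mm over the bench when up; 6 mm proud of the housing. It is 66 mm before and 34 mm to the right of the balance's origin.
- power_key (a joint): travel of the small round power key (16 mm across, 6 mm proud) at the left of the front, 66 mm before and 42 mm to the left of the balance's origin; 0 up. Leave it.
- stand: metal tube stand, about 0.28 kg: flat round foot 75 mm across and 8 mm high, on it an upright round post 34 mm across whose top is 52 mm over the underside. Origin under its middle, z up. A bore 18 mm wide, open at the top without a bevel, ends in a flat floor 10 mm over the underside. Three spring leaves in the bore grip the tube: pushing it in takes some 3 to 8 N all the way to the floor.
- tube: capped sample tube, 80 mm long, upright in the rack: body 15 mm across with a flat end, screw cap 18 mm across over the top 14 mm. Origin in the middle of its bottom end, z towards the cap. It stands loosely in the rack with its end 3 mm over the bench, cap and 14 mm of body clear of the rack's top. Take it by the cap, with the fingertips above the 55 mm high rack.
- rack: two-deck tube rack, fast on the bench, 62 (x) x 190 (y) x 55 mm high, origin under its middle. Only one tube stands in it.
- petri_dish: closed petri dish, 59 mm across, 15 mm high; bystander, origin under its middle
- timer: square white lab timer with three keys, 64 x 64 x 19 mm; bystander, origin under its middle
- needle_pack: flat sterile needle pack, 94 x 27 x 11 mm; bystander, origin under its middle
- marker: marker pen lying flat, 135 x 17 x 16 mm; bystander, origin under its middle
Mind the look-alikes: they are no part of the job. Leave any green look-alike of the stand alone.

How it is judged:
By the outcome, as a careful person would: the job done as asked, in the order asked, and still so for the second after the job is handed in, with the robot touching nothing.
It also fails if it takes over 72 s, if anything falls off the work surface, if the arm or the gripper's body presses on something with over 40 N, if the wrist force passes 120 N, or if a joint passes its speed limit or range.

## Working session

There is one attempt and no reset: what is moved stays moved. The work goes in short steps, Python scripts to look and compute and a shell command to move; the robot and the scene stay as the last step left them, time stands still between calls to the robot, and variables do not carry over. Pictures are saved under pics/ and viewed, and the job is handed in when it is done.

```bash
ls; mkdir -p pics
python3 - <<'E'
from bench import *
import cv2,pickle
s=get_state();print({k:(v if not hasattr(v,'tolist') else v) for k,v in s.items()})
for n in("scene","top"):
    f=grab_frame(n);cv2.imwrite(f"pics/{n}0.png",f["pixels"]);pickle.dump(f,open(f"{n}0.pkl","wb"));print(n,f["origin"],f["rotation"],f["intrinsics"])
E
```

```text
pics
{'time_s': 0.0, 'joints': array([ 73.19671767,  29.12685681, -13.60914482,  86.00999723,
         7.2020055 ,  65.83021036,  -8.86936858]), 'qvel': array([ 0.04014719,  0.02990224,  0.01394626,  0.04127569, -0.04501595,
        0.08713042, -0.01625268]), 'joint_efforts': array([-1.37208604e-04, -6.20590997e+01, -2.18674868e+00, -2.49646944e+01,
        1.26090681e-02,  1.20074439e-02, -1.54035291e-05]), 'tool_pos': array([ 242.45284281, -575.6245378 ,  303.00752361]), 'ee_rot': array([[-7.71096319e-04,  3.88304865e-01, -9.21530649e-01],
       [ 1.72362329e-03, -9.21529038e-01, -3.88305629e-01],
       [-9.99998217e-01, -1.88779273e-03,  4.12963420e-05]]), 'wrist_force': array([-0.202813 , -0.4816496,  0.0587925]), 'torque': array([-0.00302338,  0.00374611,  0.08127787]), 'grip_width': 85.17926841237835}
scene [-224.38457338 -824.0466949   426.87890164] [[ 0.55378954  0.33655008 -0.76161092]
 [-0.83247184  0.20451364 -0.51494156]
 [-0.0175438   0.91918889  0.39342598]] [[533.11154443   0.         284.09802764]
 [  0.         533.11154443 203.71414268]
 [  0.           0.           1.        ]]
top [ 414.30802115 -350.9013268   897.83680766] [[-0.01274259  0.99899595 -0.04295009]
 [-0.9996881  -0.01180523  0.02200777]
 [ 0.02147863  0.04321713  0.9988348 ]] [[443.2544552    0.         282.43649549]
 [  0.         443.2544552  218.13361918]
 [  0.           0.           1.        ]]
```

View pics/scene0.png

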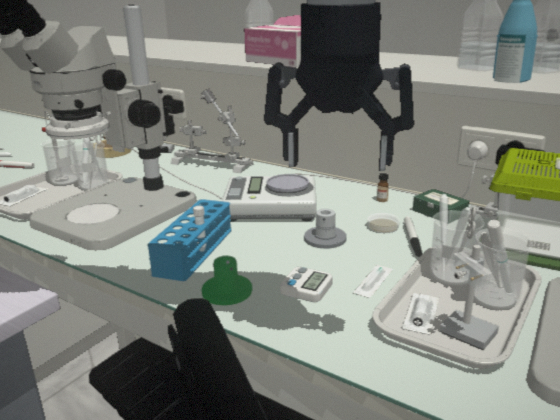

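View pics/top0.png

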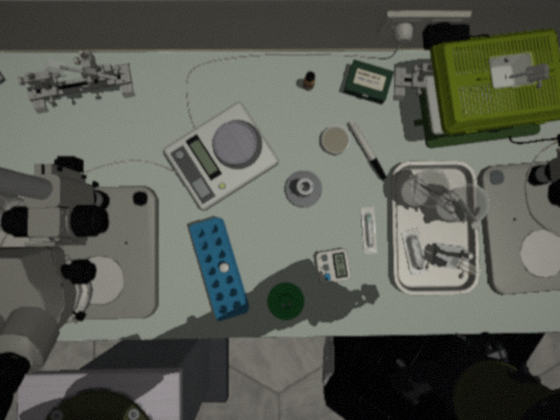

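```bash
cat > h.py <<'E'
import numpy as np,cv2,pickle
def ray(f,u,v):
    K=f["intrinsics"];d=np.array([(u-K[0,2])/K[0,0],-(v-K[1,2])/K[1,1],-1.]);return f["origin"],f["rotation"]@d
def onz(f,u,v,z):
    o,d=ray(f,u,v);return o+d*(z-o[2])/d[2]
def proj(f,p):
    c=f["rotation"].T@(np.asarray(p,float)-f["origin"]);K=f["intrinsics"];return K[0,0]*c[0]/-c[2]+K[0,2],K[1,1]*-c[1]/-c[2]+K[1,2]
def dep(f,u,v):
    o,d=ray(f,u,v);return o+d*float(f["depth"][int(round(v)),int(round(u))])
def ld(n): return pickle.load(open(n+".pkl","rb"))
E
python3 - <<'E'
from h import *
t=ld("top0");s=ld("scene0")
c=t["pixels"][90:330,150:370];c=cv2.resize(c[:130],None,fx=3.6,fy=3.6,interpolation=cv2.INTER_CUBIC);cv2.imwrite("pics/z1.png",c)
c=s["pixels"][165:310,140:360];cv2.imwrite("pics/z2.png",cv2.resize(c,None,fx=3.6,fy=3.6,interpolation=cv2.INTER_CUBIC))
for n,u,v in [("pan",237,143),("stand",303,187),("bench",330,220),("rack",214,245),("tube",224,268),("green",286,300)]:print(n,dep(t,u,v))
E
```

```text
pan [ 596.2195511  -284.07331926   51.50975568]
stand [ 514.59933596 -412.58975799   11.20529583]
bench [ 4.47965710e+02 -4.67273770e+02  2.89745114e-01]
rack [ 401.17160082 -239.09717539   53.54377869]
tube [ 359.34184237 -260.76342303   81.32309265]
green [ 289.38797993 -375.47277935   10.15277598]
```

View pics/z1.png

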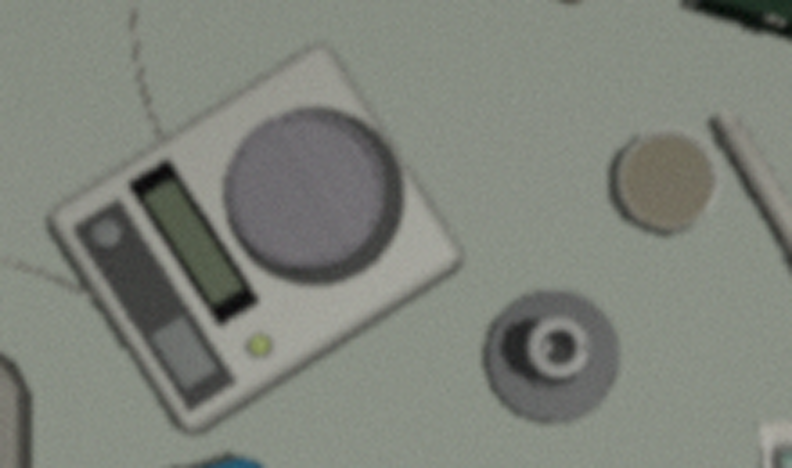

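View pics/z2.png

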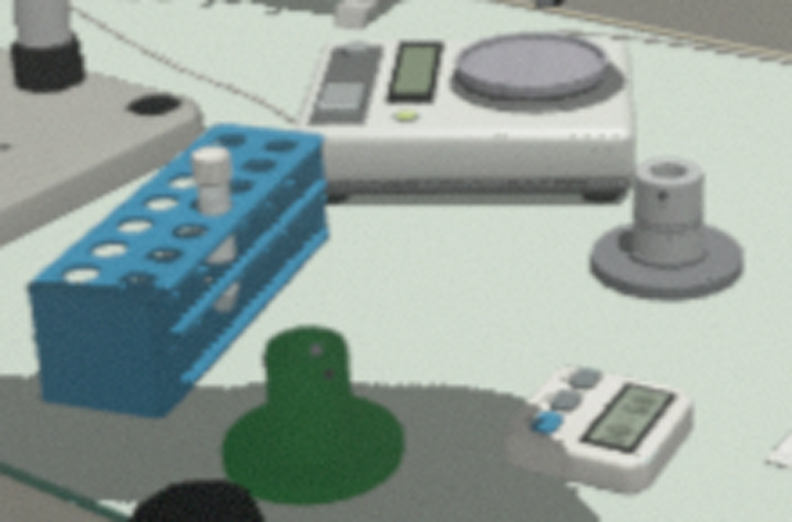

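```bash
cat >> h.py <<'E'
def cloud(f):
    h,w=f["depth"].shape;v,u=np.mgrid[0:h,0:w];K=f["intrinsics"]
    d=np.stack([(u-K[0,2])/K[0,0],-(v-K[1,2])/K[1,1],-np.ones_like(u,float)],-1)@f["rotation"].T
    return f["origin"]+d*f["depth"][...,None]
E
python3 - <<'E'
from h import *
t=ld("top0");s=ld("scene0")
P=cloud(t);D=t["depth"]
def box(x0,x1,y0,y1,z0,z1,P=P):
    return (P[...,0]>x0)&(P[...,0]<x1)&(P[...,1]>y0)&(P[...,1]<y1)&(P[...,2]>z0)&(P[...,2]<z1)
m=box(460,720,-390,-110,30,70);pts=P[m][:,:2].astype(np.float32)
print("balance",m.sum(),cv2.minAreaRect(pts),"medz",np.median(P[m][:,2]))
from collections import Counter
hz=np.histogram(P[m][:,2],bins=np.arange(30,70,2));print(hz)
m=box(520,680,-360,-210,49,62)
n,l,st,ce=cv2.connectedComponentsWithStats(m.astype(np.uint8))
for i in range(1,n):
    if st[i,4]>30: print("hi",st[i],ce[i],onz(t,*ce[i],52), cv2.minAreaRect(P[l==i][:,:2].astype(np.float32)))
# stand
for nm,a in (("foot",box(460,570,-470,-360,4,15)),("post",box(460,570,-470,-360,40,60)),("gfoot",box(230,350,-430,-320,4,15))):
    q=P[a];print(nm,a.sum(),q.mean(0),cv2.minEnclosingCircle(q[:,:2].astype(np.float32)))
a=box(330,390,-290,-230,70,95);q=P[a];print("tube",a.sum(),q.mean(0))
a=box(230,520,-350,-130,45,62);q=P[a];print("rack",cv2.minAreaRect(q[:,:2].astype(np.float32)),np.median(q[:,2]))
# edges subpixel: grey image
g=cv2.cvtColor(t["pixels"],cv2.COLOR_BGR2GRAY)
for n,z,pz in (("power",(106,232),50),("tare",(184,358),50),("pan",(316,194),54),("standpost",(556,348),52)):
    u,v=z[0]/3.6+150-.36,z[1]/3.6+90-.36;print(n,u,v,onz(t,u,v,pz),dep(t,u,v))
c=[(322,45),(462,255),(193,432),(50,218)]
c=np.array([onz(t,a/3.6+149.64,b/3.6+89.64,44) for a,b in c]);print("corners",c.mean(0),c)
E
```

```text
balance 6830 ((574.6417846679688, -251.3636474609375), (145.5999755859375, 180.32212829589844), 32.142642974853516) medz 45.014208012341726
(array([  12,   14,   22,   53,  125,  481, 1607, 1983,  707,  268,  626,
        613,  209,   89,   21,    0,    0,    0,    0]), array([30, 32, 34, 36, 38, 40, 42, 44, 46, 48, 50, 52, 54, 56, 58, 60, 62,
       64, 66, 68]))
hi [ 213  121   44   44 1490] [234.32013423 142.62751678] [ 596.87713547 -278.98265214   52.        ] ((596.6240234375, -279.6641540527344), (82.20606994628906, 83.99551391601562), 88.21702575683594)
foot 830 [ 510.23513335 -412.1729582     8.31887644] ((514.2748413085938, -399.1148376464844), 51.48446273803711)
post 202 [ 512.52117827 -411.50146818   50.66800542] ((532.4835815429688, -391.9139099121094), 46.197235107421875)
gfoot 857 [ 288.28395799 -374.05581218    8.11557699] ((289.63043212890625, -374.60382080078125), 65.18083953857422)
tube 78 [ 360.27827355 -260.80963989   81.63352926]
rack ((390.3363037109375, -244.05081176757812), (264.1341247558594, 100.0985107421875), 3.266592025756836) 54.46997606199949
power 179.08444444444444 154.08444444444444 [ 576.01745689 -172.95376736   50.        ] [ 576.07293449 -172.89271895   49.70913293]
tare 200.7511111111111 189.08444444444444 [ 508.22547039 -214.01556091   50.        ] [ 507.80628832 -214.62652361   53.78415289]
pan 237.41777777777776 143.52888888888887 [ 594.65619212 -285.06018878   54.        ] [ 595.55491904 -284.73208341   49.79491796]
standpost 304.08444444444444 186.30666666666664 [ 511.298675   -411.85402534   52.        ] [ 516.28519738 -414.98774992    8.5134989 ]
corners [ 573.79221232 -252.54027567   44.        ] [[ 677.99298278 -288.19701925   44.        ]
 [ 563.02606925 -362.48502867   44.        ]
 [ 469.16766813 -217.64473247   44.        ]
 [ 584.9821291  -141.83432228   44.        ]]
```

```bash
cat >> h.py <<'E'
from scipy.optimize import least_squares
def circ(f,c,r,z,w=6,sign=0,n=90,ch=None,it=4,a0=0,a1=360):
    """edge points near circle radius r at height z; returns fitted centre, radius, rms,n"""
    g=f["pixels"].astype(np.float32); g=g.mean(2) if ch is None else g[...,ch]
    g=cv2.GaussianBlur(g,(0,0),.8)
    c=np.array(c,float)
    for _ in range(it):
        q=[]
        for a in np.radians(np.linspace(a0,a1,n,endpoint=False)):
            rr=np.arange(r-w,r+w,.25)
            uv=np.array([proj(f,(c[0]+R*np.cos(a),c[1]+R*np.sin(a),z)) for R in rr],np.float32)
            p=cv2.remap(g,uv[:,0:1],uv[:,1:2],cv2.INTER_LINEAR).ravel()
            d=np.gradient(p); e=d*sign if sign else abs(d)
            i=int(np.argmax(e[1:-1]))+1
            if 2<i<len(rr)-3 and e[i]>.4:q.append((c[0]+rr[i]*np.cos(a),c[1]+rr[i]*np.sin(a)))
        q=np.array(q)
        if len(q)<8:return c,0,9,len(q)
        s=least_squares(lambda x:np.hypot(*(q-x[:2]).T)-x[2],[*c,r],loss="soft_l1",f_scale=.7)
        c=s.x[:2]
    res=np.hypot(*(q-c).T)-s.x[2]
    return c.round(2),round(s.x[2],2),round(float(np.median(abs(res))),2),len(q)
E
python3 - <<'E'
from h import *
t=ld("top0");s=ld("scene0")
for nm,f in(("top",t),("scene",s)):
    print(nm)
    for sg in(0,1,-1):
        print(" foot8",circ(f,(512,-412),37.5,8,sign=sg),"post",circ(f,(512,-412),17,52,4,sign=sg),"bore",circ(f,(512,-412),9,52,4,sign=sg))
        print(" pan56",circ(f,(595,-284.5),42,56,5,sign=sg),"tube",circ(f,(360,-261),9,83,5,sign=sg))
E
```

```text
top
 foot8 (array([ 511.4 , -411.94]), np.float64(38.21), 0.41, 90) post (array([ 511.93, -413.15]), np.float64(16.02), 0.33, 90) bore (array([ 511.84, -413.48]), np.float64(8.68), 0.38, 77)
 pan56 (array([ 598.63, -280.85]), np.float64(42.78), 0.89, 72) tube (array([ 360.55, -260.12]), np.float64(7.47), 0.27, 90)
 foot8 (array([ 511.4 , -411.94]), np.float64(38.21), 0.41, 90) post (array([ 512., -412.]), 0, 9, 2) bore (array([ 512.  , -413.55]), np.float64(8.57), 0.43, 78)
 pan56 (array([ 594.51, -284.29]), np.float64(45.96), 0.13, 16) tube (array([ 360., -261.]), 0, 9, 4)
 foot8 (array([ 510.97316827, -410.50196558]), 0, 9, 1) post (array([ 511.93, -413.22]), np.float64(16.06), 0.27, 90) bore (array([ 512., -412.]), 0, 9, 0)
 pan56 (array([ 594.39, -281.1 ]), np.float64(39.14), 0.58, 81) tube (array([ 360.55, -260.12]), np.float64(7.47), 0.27, 90)
scene
 foot8 (array([ 508.04, -414.12]), np.float64(37.47), 1.09, 67) post (array([ 505.66, -416.51]), np.float64(15.67), 0.75, 69) bore (array([ 508.75, -413.5 ]), np.float64(8.64), 0.68, 88)
 pan56 (array([ 591.8 , -280.42]), np.float64(41.68), 0.96, 88) tube (array([ 356.08, -262.4 ]), np.float64(7.97), 0.59, 90)
 foot8 (array([ 502.47, -416.72]), np.float64(39.68), 1.55, 73) post (array([ 510.59, -416.12]), np.float64(15.15), 0.65, 27) bore (array([ 508.75, -413.5 ]), np.float64(8.64), 0.68, 88)
 pan56 (array([ 590.12, -281.45]), np.float64(42.59), 0.87, 53) tube (array([ 360., -261.]), 0, 9, 5)
 foot8 (array([ 505.88, -414.5 ]), np.float64(34.31), 0.58, 39) post (array([ 506.26, -414.33]), np.float64(15.63), 0.48, 49) bore (array([ 512., -412.]), 0, 9, 1)
 pan56 (array([ 600.03, -281.73]), np.float64(44.22), 1.63, 44) tube (array([ 356.08, -262.4 ]), np.float64(7.97), 0.59, 90)
```

Run:
```python
from h import *
t=ld("top0");s=ld("scene0")
a=cv2.resize(t["pixels"][115:172,206:266],None,fx=6.5,fy=6.5,interpolation=cv2.INTER_CUBIC)
b=cv2.resize(s["pixels"][165:210,258:326],None,fx=5.8,fy=5.8,interpolation=cv2.INTER_CUBIC)
h=max(a.shape[0],b.shape[0]);im=np.zeros((h,a.shape[1]+b.shape[1],3),np.uint8);im[:a.shape[0],:a.shape[1]]=a;im[:b.shape[0],a.shape[1]:]=b
print(im.shape)
im=np.clip((im.astype(float)-60)*1.7,0,255).astype(np.uint8);cv2.imwrite("pics/z3.png",im)
```

```text
(370, 784, 3)
```

View pics/z3.png

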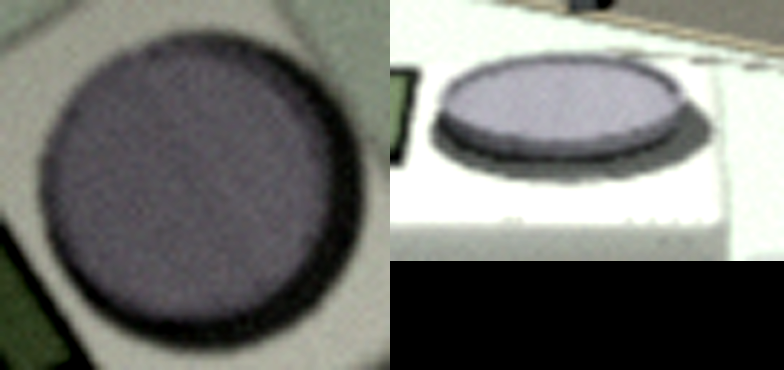

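Run:
```python
from h import *
t=ld("top0");s=ld("scene0")
for nm,f,z in(("top",t,56),("scene",s,56)):
    p=cv2.GaussianBlur(f["pixels"],(0,0),1).astype(np.float32)
    u,v=map(int,proj(f,(594.5,-284.5,56)))
    bg=p[...,0]-p[...,1]; sat=(bg)/(p.mean(2)+1); lum=p.mean(2)
    print(nm,"row lum",lum[v,u-30:u+31].round().astype(int)); print(bg[v,u-30:u+31].round().astype(int))
    print("col",lum[v-28:v+29,u].round().astype(int)); print(bg[v-28:v+29,u].round().astype(int))
```

```text
top row lum [150 151 150 143 128 109  98  97 101 105 107 107 107 108 109 109 109 108
 108 108 108 109 110 110 110 110 110 109 108 109 110 111 112 113 113 112
 111 112 113 113 113 113 113 113 113 111 108 103  96  86  76  70  69  76
  95 120 140 146 142 134 129]
[-8 -9 -9 -8 -6 -3  1  3  4  4  3  4  4  4  3  3  3  3  3  4  4  3  3  3
  3  3  3  3  3  2  3  3  3  3  3  4  4  4  3  4  3  4  3  4  3  4  4  3
  1 -1 -1 -3 -3 -3 -4 -6 -7 -8 -8 -8 -8]
col [148 149 147 139 123 105  95  94  99 105 109 111 112 112 112 112 111 111
 110 111 111 111 112 111 110 110 110 110 110 109 109 109 109 109 110 110
 111 111 111 111 111 110 110 111 110 108 105  99  88  77  69  68  75  92
 118 141 153]
[-8 -8 -7 -7 -5 -2  0  2  3  3  3  3  3  3  3  3  4  3  4  4  4  4  3  4
  4  4  3  3  3  3  2  3  3  4  3  4  3  3  3  3  3  3  3  3  4  4  4  3
  2  1 -1 -3 -3 -4 -6 -7 -8]
scene row lum [123 110 112 143 183 206 208 195 174 157 149 151 156 160 163 165 167 168
 168 167 167 167 167 167 168 168 168 167 166 166 167 169 170 170 171 170
 169 170 170 171 171 170 168 166 162 155 146 144 157 178 198 209 212 209
 204 201 203 208 211 211 211]
[-20 -15 -10  -7  -6  -6  -5  -4  -1   2   3   4   4   4   4   4   5   5
   5   6   5   5   5   4   5   6   6   6   6   6   5   5   5   6   5   5
   4   5   6   7   6   6   5   5   4   5   4   3   2  -1  -4  -6  -8  -8
  -9 -10 -11 -12 -12 -12 -12]
col [103 103 103 103 103 104 104 105 109 114 118 116 111 110 117 141 174 198
 208 209 203 185 161 148 153 162 166 167 167 167 168 168 168 168 167 164
 155 138 121 107 100 105 117 136 164 194 212 219 224 225 218 201 181 167
 160 156 153]
[  0   1   0   0   0   0   0   0  -1  -2  -2  -2  -1  -3  -6  -9 -11 -12
 -12 -12 -10  -7  -3   2   4   5   6   6   5   5   5   4   4   5   6   6
   5   3   3   2   0  -2  -3  -4  -5  -7  -7  -6  -5  -5  -6  -7  -6  -6
  -6  -6  -6]
```

```bash
cat >> h.py <<'E'
def epts(f,c,r,z,sign,a0,a1,w=6,n=30):
    g=cv2.GaussianBlur(f["pixels"].astype(np.float32).mean(2),(0,0),.8);q=[]
    for a in np.radians(np.linspace(a0,a1,n)):
        rr=np.arange(r-w,r+w,.25)
        uv=np.array([proj(f,(c[0]+R*np.cos(a),c[1]+R*np.sin(a),z)) for R in rr],np.float32)
        p=cv2.remap(g,uv[:,0:1],uv[:,1:2],cv2.INTER_LINEAR).ravel();e=np.gradient(p)*sign;i=int(np.argmax(e[1:-1]))+1
        if 2<i<len(rr)-3: q.append((c[0]+rr[i]*np.cos(a),c[1]+rr[i]*np.sin(a)))
    return np.array(q)
def cfit(q,r=None):
    c=q.mean(0)
    if r is None: s=least_squares(lambda x:np.hypot(*(q-x[:2]).T)-x[2],[*c,40],loss="soft_l1",f_scale=.7)
    else: s=least_squares(lambda x:np.hypot(*(q-x[:2]).T)-r,c,loss="soft_l1",f_scale=.7)
    return s.x.round(2),round(float(np.sqrt(2*s.cost/len(q))),2)
E
python3 - <<'E'
from h import *
t=ld("top0");s=ld("scene0")
c=np.array((594.5,-284.5))
for k in range(4):
    q=np.vstack([epts(t,c,42,56,1,10,130),epts(t,c,42,56,-1,190,320)]);x,e=cfit(q);c=x[:2]
print("top pan",x,e,cfit(q,42))
for a in ((10,130,1),(190,320,-1)):
    q1=epts(t,c,42,56,a[2],a[0],a[1]);print(a,np.hypot(*(q1-c).T).mean(),np.hypot(*(q1-c).T).std())
# rect housing via edges: bright mask
print(proj(s,(c[0],c[1],56)))
E
```

```text
top pan [ 596.03 -278.08   42.36] 0.92 (array([ 596.03, -278.  ]), 0.95)
(10, 130, 1) 42.46666666666667 0.7575545451575647
(190, 320, -1) 41.9 1.8536001007049316
(np.float64(287.312098757558), np.float64(179.9646755279533))
```

Run:
```python
from h import *
t=ld("top0");s=ld("scene0")
c=np.array((596.0,-278.5))
for f,n in((t,"top"),(s,"scene")):
  for sg in (1,-1):
    print(n,sg,[ (a,[round(float(np.hypot(*(p-c))),1) for p in epts(f,c,42,56,sg,a,a,n=1)]) for a in range(0,360,20)])
# depth based: local heights
P=cloud(t)
m=(P[...,2]>50)&(np.hypot(P[...,0]-c[0],P[...,1]-c[1])<55)
mm=cv2.morphologyEx(m.astype(np.uint8),cv2.MORPH_OPEN,np.ones((3,3)))
ct=max(cv2.findContours(mm,0,1)[0],key=cv2.contourArea);print(cv2.fitEllipse(ct), onz(t,*cv2.fitEllipse(ct)[0],55))
bg=cv2.GaussianBlur(t["pixels"],(0,0),1.).astype(np.float32);bg=bg[...,0]-bg[...,1]
m=(bg>0.5).astype(np.uint8);m[:, :206]=0;m[:,266:]=0;m[:110]=0;m[175:]=0
m=cv2.morphologyEx(m,cv2.MORPH_OPEN,np.ones((5,5)))
ct=max(cv2.findContours(m,0,1)[0],key=cv2.contourArea);e=cv2.fitEllipse(ct);print("colour",e,onz(t,*e[0],56))
P=cloud(s)
bg=cv2.GaussianBlur(s["pixels"],(0,0),.8).astype(np.float32);bg=bg[...,0]-bg[...,1]
```

```text
top 1 [(0, [44.0]), (20, [42.5]), (40, [43.2]), (60, [41.8]), (80, [42.8]), (100, [43.5]), (120, [43.5]), (140, [45.3]), (160, []), (180, []), (200, []), (220, []), (240, []), (260, []), (280, []), (300, []), (320, []), (340, [46.7])]
top -1 [(0, []), (20, []), (40, []), (60, [36.7]), (80, [37.5]), (100, []), (120, [37.5]), (140, [39.7]), (160, [39.7]), (180, [39.5]), (200, [41.5]), (220, [42.0]), (240, [41.7]), (260, [41.2]), (280, [44.0]), (300, [43.8]), (320, [38.5]), (340, [])]
scene 1 [(0, [43.0]), (20, [40.3]), (40, []), (60, [39.2]), (80, [40.5]), (100, [40.0]), (120, [39.2]), (140, [45.5]), (160, []), (180, []), (200, []), (220, []), (240, []), (260, []), (280, []), (300, [39.0]), (320, [38.8]), (340, [36.7])]
scene -1 [(0, [37.5]), (20, []), (40, []), (60, []), (80, []), (100, []), (120, []), (140, [39.5]), (160, [44.8]), (180, [44.8]), (200, [45.5]), (220, [44.0]), (240, [45.0]), (260, [44.7]), (280, [41.0]), (300, []), (320, []), (340, [])]
((234.3582305908203, 141.87875366210938), (40.810062408447266, 42.76755142211914), 74.26087951660156) [ 597.67367498 -279.32212162   55.        ]
colour ((234.6866912841797, 142.76885986328125), (41.99507141113281, 42.54529571533203), 29.08919906616211) [ 595.73571486 -280.01957927   56.        ]
```

```bash
cat >> h.py <<'E'
def plan(tgt,yaw=None):
    from bench import get_state
    s=get_state();R=s["ee_rot"];d=np.array(tgt,float)-s["tool_pos"]
    u=R.T@d/40
    # turn to bring tool x to straight down, keep jaw dir (or yaw deg of tool y in world)
    x=np.array([0,0,-1.]);y=R[:,1].copy();y[2]=0
    if yaw is not None:y=np.array([np.cos(np.radians(yaw)),np.sin(np.radians(yaw)),0])
    y/=np.linalg.norm(y);T=np.stack([x,y,np.cross(x,y)],1)
    rv=cv2.Rodrigues(R.T@T)[0].ravel();
    print("t",round(s["time_s"],2),"pos",s["tool_pos"].round(1),"yawY",np.degrees(np.arctan2(R[1,1],R[0,1])).round(1),"F",s["wrist_force"].round(2),"w",round(s["grip_width"],1))
    print(" d",d.round(1),"units",u.round(3),"|",(np.degrees(rv)/8).round(3),"rows>=",round(max(np.abs(u).max(),np.linalg.norm(d)/50,np.abs(np.degrees(rv)/8).max()),2))
E
python3 -c "
from h import *;plan((511.8,-412.8,160))"
```

```text
t 0.1 pos [ 242.5 -575.7  303.1] yawY -67.1 F [-0.83 -0.49  0.09] w 85.6
 d [ 269.3  162.9 -143.1] units [ 3.579 -1.132 -7.785] | [0.    0.    0.012] rows>= 7.79
```

```bash
python3 -m creep '0.2 -0.11 -0.8 0 0 0;0.2 -0.11 -0.8 0 0 0;0.2 -0.11 -0.8 0 0 0;0.2 -0.11 -0.8 0 0 0;0.2 -0.11 -0.8 0 0 0'; python3 -c "
from h import *;plan((511.8,-412.8,160))"
```

```text
time_s: 0.6
tool_pos: [378.8, -495.4, 260.0]
ee_rot: [[-0.006, 0.377, -0.926], [0.001, -0.926, -0.377], [-1.0, -0.003, 0.005]]
wrist_force: [0.2, -1.0, -1.3]
grip_width: 85.6
t 0.6 pos [ 378.8 -495.4  260. ] yawY -67.9 F [ 0.21 -1.01 -1.25] w 85.6
 d [ 133.    82.6 -100. ] units [ 2.483 -0.654 -3.87 ] | [0.    0.035 0.02 ] rows>= 3.87
```

```bash
python3 -m creep '0.5 -0.13 -0.8 0 0 0;0.5 -0.13 -0.8 0 0 0;0.5 -0.13 -0.8 0 0 0;0.5 -0.13 -0.8 0 0 0;0.5 -0.13 -0.6 0 0 0'; python3 -c "
from h import *;plan((511.8,-412.8,160))"
```

```text
time_s: 1.1
tool_pos: [515.5, -409.7, 155.8]
ee_rot: [[-0.004, 0.377, -0.926], [0.0, -0.926, -0.377], [-1.0, -0.002, 0.004]]
wrist_force: [0.3, -1.1, 0.6]
grip_width: 85.6
t 1.1 pos [ 515.5 -409.7  155.8] yawY -67.8 F [ 0.35 -1.15  0.61] w 85.6
 d [-3.7 -3.1  4.2] units [-0.105  0.037  0.114] | [0.    0.028 0.014] rows>= 0.13
```

```bash
python3 -m creep '0 0 0 0 0 0'
python3 - <<'E'
from h import *
plan((511.8,-412.8,160))
from bench import *
for n in("scene","top"):
    f=grab_frame(n);cv2.imwrite(f"pics/{n}1.png",f["pixels"]);pickle.dump(f,open(f"{n}1.pkl","wb"))
E
```

```text
time_s: 1.2
tool_pos: [518.0, -404.8, 152.2]
ee_rot: [[-0.007, 0.383, -0.924], [0.006, -0.924, -0.383], [-1.0, -0.008, 0.004]]
wrist_force: [-0.2, 1.0, -0.1]
grip_width: 85.4
t 1.2 pos [ 518.  -404.8  152.2] yawY -67.5 F [-0.16  0.97 -0.09] w 85.4
 d [-6.2 -8.   7.8] units [-0.194  0.124  0.22 ] | [0.    0.027 0.058] rows>= 0.26
```

View pics/scene1.png

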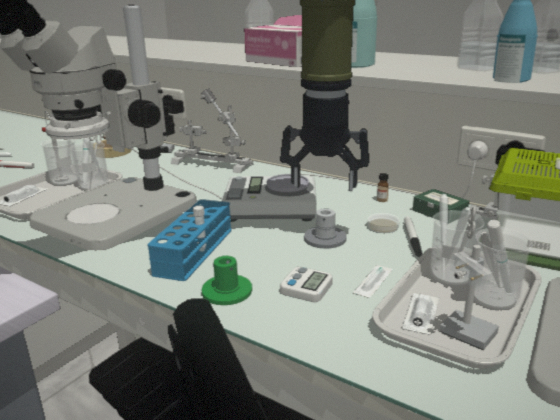

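View pics/top1.png

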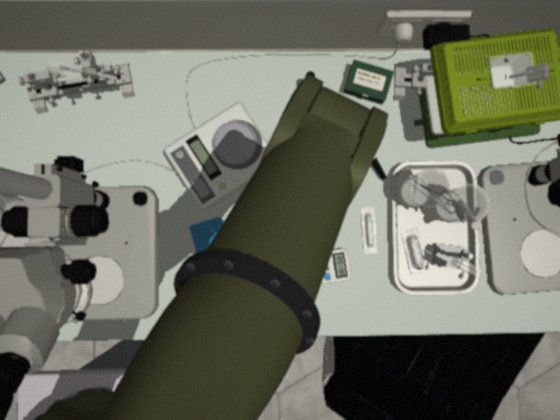

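```bash
python3 -m creep '0 0.13 0.22 0 0 0.05;0 0 0 0 0 0;0.4 0 0 0 0 0;0.4 0 0 0 0 0;0 0 0 0 0 0'; python3 -c "
from h import *;plan((511.8,-412.8,90))"
```

```text
time_s: 1.8
tool_pos: [503.6, -426.0, 126.6]
ee_rot: [[-0.001, 0.369, -0.93], [-0.013, -0.93, -0.369], [-1.0, 0.012, 0.006]]
wrist_force: [-0.6, -0.2, -1.0]
grip_width: 85.4
t 1.8 pos [ 503.6 -426.   126.6] yawY -68.4 F [-0.61 -0.24 -0.99] w 85.4
 d [  8.2  13.2 -36.6] units [ 0.909 -0.242 -0.318] | [-0.     0.044 -0.086] rows>= 0.91
```

```bash
python3 -m creep '0 0 0 0 0 0'|head -2;python3 -m creep '0 0 0 0 0 0'|head -2; python3 -m creep '0 -0.1 -0.1 0 0 0'|head -2;python3 -m creep '0 0 0 0 0 0'|head -2;python3 -m creep '0 0 0 0 0 0'|head -2; python3 -c "
from h import *;plan((511.8,-412.8,90))"
```

```text
time_s: 1.9
tool_pos: [502.9, -427.3, 127.5]
time_s: 2.0
tool_pos: [502.5, -428.0, 128.5]
time_s: 2.1
tool_pos: [504.3, -424.2, 129.3]
time_s: 2.2
tool_pos: [505.2, -423.2, 130.1]
time_s: 2.3
tool_pos: [505.4, -423.1, 130.6]
t 2.3 pos [ 505.4 -423.1  130.6] yawY -68.6 F [-0.25  0.45  1.43] w 85.5
 d [  6.4  10.3 -40.6] units [ 1.011 -0.199 -0.247] | [-0.     0.031 -0.12 ] rows>= 1.01
```

```bash
python3 -m creep '0.1 -0.17 -0.22 0 0 -0.1;0.3 0 0 0 0 0;0.3 0 0 0 0 0'|head -2;python3 -m creep '0 0 0 0 0 0;0 0 0 0 0 0'|head -2; python3 -c "
from h import *;plan((511.8,-412.8,90))"
```

```text
time_s: 2.6
tool_pos: [513.0, -412.9, 102.7]
time_s: 2.8
tool_pos: [512.0, -411.8, 99.3]
t 2.8 pos [ 512.  -411.8   99.3] yawY -68.5 F [-0.82  0.27 -0.88] w 85.5
 d [-0.2 -1.  -9.3] units [0.232 0.022 0.013] | [-0.     0.032 -0.003] rows>= 0.23
```

```bash
python3 -m creep '0.22 0 0 0 0 0;0 0 0 0 0 0;0 0 0 0 0 0'|head -2
python3 - <<'E'
from h import *
plan((511.8,-412.8,90))
from bench import *
f=grab_frame("scene");pickle.dump(f,open("scene2.pkl","wb"))
cv2.imwrite("pics/s2.png",cv2.resize(f["pixels"][100:270,240:440],None,fx=3.5,fy=3.5,interpolation=cv2.INTER_CUBIC))
E
```

```text
time_s: 3.1
tool_pos: [511.7, -412.1, 89.3]
t 3.1 pos [ 511.7 -412.1   89.3] yawY -68.5 F [ 0.98  0.09 -0.14] w 85.7
 d [ 0.1 -0.7  0.7] units [-0.016  0.016  0.003] | [-0.     0.035 -0.001] rows>= 0.04
```

View pics/s2.png

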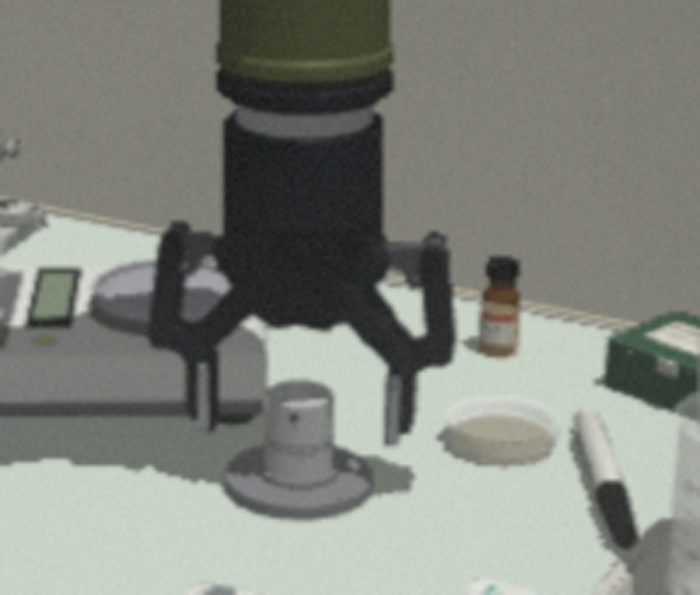

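```bash
python3 -m creep '0 0 0 0 0 0;0 0 0 0 0 0;0 0 0 0 0 0;0 0 0 0 0 0;0 0 0 0 0 0' 25; python3 -m creep '0 0 0 0 0 0;0 0 0 0 0 0'; python3 -c "
from h import *;plan((511.8,-412.8,90))"
```

```text
time_s: 3.65
tool_pos: [511.8, -412.5, 90.5]
ee_rot: [[-0.004, 0.366, -0.931], [-0.003, -0.931, -0.366], [-1.0, 0.001, 0.004]]
wrist_force: [0.7, 0.0, -4.4]
grip_width: 33.0
time_s: 3.85
tool_pos: [511.8, -412.5, 90.5]
ee_rot: [[-0.004, 0.366, -0.931], [-0.003, -0.931, -0.366], [-1.0, 0.001, 0.004]]
wrist_force: [-0.5, 0.6, 0.3]
grip_width: 33.1
t 3.85 pos [ 511.8 -412.5   90.5] yawY -68.5 F [-0.48  0.63  0.32] w 33.1
 d [ 0.  -0.3 -0.5] units [0.011 0.008 0.003] | [-0.     0.031 -0.009] rows>= 0.03
```

```bash
python3 -m creep '-0.3 0 0 0 0 0;-0.6 0 0 0 0 0;-0.6 0 0 0 0 0;-0.4 0 0 0 0 0;0 0 0 0 0 0'; python3 -c "
from h import *;plan((596.5,-278.7,175))"
```

```text
time_s: 4.35
tool_pos: [510.6, -411.2, 169.0]
ee_rot: [[-0.008, 0.366, -0.93], [0.001, -0.931, -0.366], [-1.0, -0.004, 0.007]]
wrist_force: [0.2, 0.2, -3.3]
grip_width: 33.4
t 4.35 pos [ 510.6 -411.2  169. ] yawY -68.5 F [ 0.16  0.17 -3.26] w 33.4
 d [ 85.9 132.5   6. ] units [-0.166 -2.296 -3.21 ] | [0.    0.053 0.027] rows>= 3.21
```

```bash
python3 -m creep '-0.1 -0.4 -0.55 0 0.02 0;-0.05 -0.4 -0.55 0 0.02 0;0 -0.4 -0.55 0 0 0;0 -0.4 -0.55 0 0 0;0 -0.3 -0.4 0 0 0' | head -2;  python3 -m creep '0 0 0 0 0 0;0 0 0 0 0 0'; python3 -c "
from h import *;plan((596.5,-278.7,165))"
```

```text
time_s: 4.85
tool_pos: [576.9, -303.7, 172.0]
time_s: 5.05
tool_pos: [578.3, -299.1, 170.5]
ee_rot: [[-0.01, 0.364, -0.932], [0.005, -0.932, -0.364], [-1.0, -0.008, 0.008]]
wrist_force: [-0.8, -0.7, -3.0]
grip_width: 33.2
t 5.05 pos [ 578.3 -299.1  170.5] yawY -68.7 F [-0.77 -0.66 -3.  ] w 33.2
 d [18.2 20.4 -5.5] units [ 0.135 -0.308 -0.612] | [0.    0.055 0.061] rows>= 0.61
```

```bash
python3 -m creep '0.05 -0.15 -0.3 0 0.05 0.05;0.05 -0.15 -0.3 0 0 0;0 0 0 0 0 0;0 0 0 0 0 0;0 0 0 0 0 0' | head -2;  python3 - <<'E'
from h import *
plan((596.5,-278.7,160))
from bench import *
f=grab_frame("scene");pickle.dump(f,open("scene3.pkl","wb"))
cv2.imwrite("pics/s3.png",cv2.resize(f["pixels"][90:220,220:380],None,fx=4.4,fy=4.4,interpolation=cv2.INTER_CUBIC))
f=grab_frame("top");pickle.dump(f,open("top3.pkl","wb"))
cv2.imwrite("pics/t3.png",cv2.resize(f["pixels"][80:230,140:300],None,fx=3.8,fy=3.8,interpolation=cv2.INTER_CUBIC))
E
```

```text
time_s: 5.55
tool_pos: [596.0, -279.8, 164.7]
t 5.55 pos [ 596.  -279.8  164.7] yawY -68.9 F [ 0.13 -0.1  -3.94] w 33.4
 d [ 0.5  1.1 -4.7] units [ 0.117 -0.02  -0.022] | [0.    0.019 0.012] rows>= 0.12
```

View pics/s3.png

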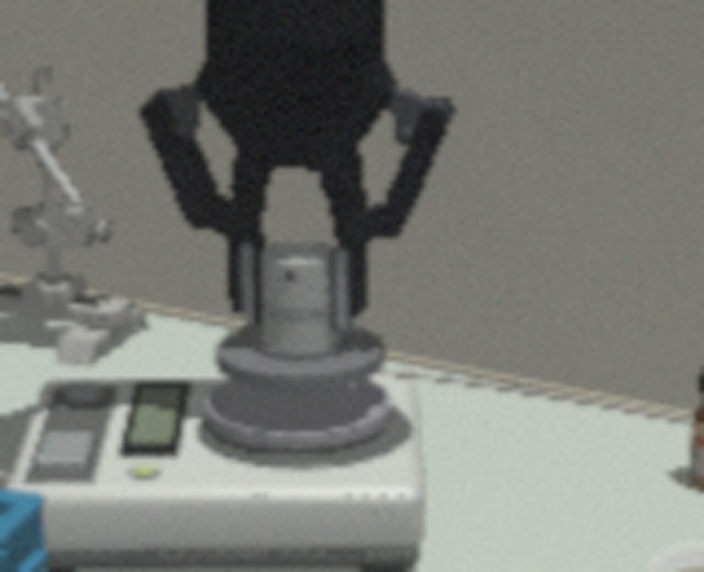

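View pics/t3.png

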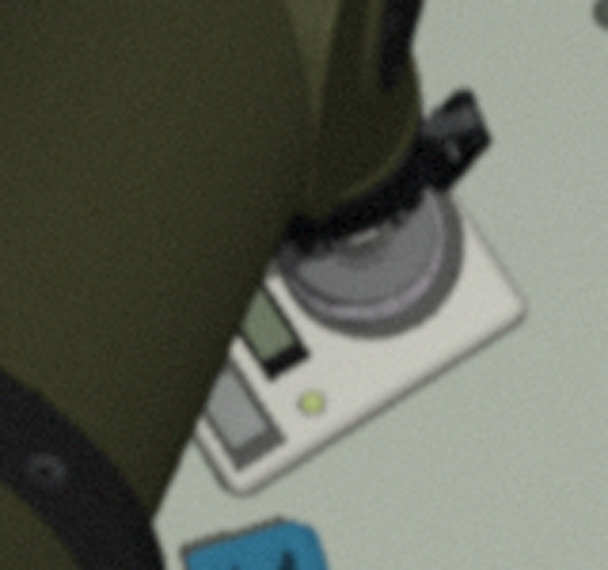

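Run:
```python
from h import *
t=ld("top3");s=ld("scene3")
zf=164.7-90.5
c0=(596,-279.8);p0=(596.5,-279)
for f,n in((t,"top"),(s,"scene")):
  for nm,c,r,z in(("foottop",c0,37.5,zf+8),("footbot",c0,37.5,zf),("pan",p0,42,56)):
   for sg in (1,-1):
    print(n,nm,sg,[ (a,*[round(float(np.hypot(*(p-c))),1) for p in epts(f,c,r,z,sg,a,a,n=1,w=5)]) for a in range(140,350,15)])
```

```text
top foottop 1 [(140, 40.0), (155, 40.3), (170, 39.5), (185, 39.5), (200, 38.8), (215, 39.5), (230, 39.2), (245, 39.2), (260, 40.0), (275, 38.0), (290, 34.5), (305, 35.8), (320, 33.8), (335, 37.5)]
top foottop -1 [(140, 35.3), (155, 35.2), (170, 34.5), (185,), (200, 34.2), (215, 33.7), (230, 34.8), (245,), (260,), (275, 41.5), (290, 41.2), (305, 40.5), (320, 39.5), (335, 38.8)]
top footbot 1 [(140, 39.5), (155, 39.0), (170, 38.5), (185, 37.7), (200, 37.5), (215, 37.5), (230, 38.5), (245, 38.5), (260, 37.7), (275, 37.5), (290, 34.0), (305, 37.7), (320, 33.5), (335, 36.2)]
top footbot -1 [(140, 34.8), (155, 33.5), (170, 41.3), (185,), (200,), (215,), (230,), (245,), (260, 41.5), (275,), (290, 41.2), (305,), (320,), (335,)]
top pan 1 [(140, 46.0), (155,), (170,), (185,), (200,), (215,), (230,), (245,), (260, 37.7), (275, 39.0), (290, 38.0), (305, 37.7), (320, 45.2), (335, 38.5)]
top pan -1 [(140, 41.2), (155, 41.7), (170, 40.5), (185, 41.5), (200, 41.8), (215, 41.8), (230, 42.0), (245, 42.7), (260, 42.5), (275, 43.5), (290, 42.7), (305, 44.5), (320, 40.7), (335,)]
scene foottop 1 [(140, 
[... 310 characters left out ...]
), (335,)]
scene footbot 1 [(140, 36.5), (155, 39.0), (170, 39.0), (185, 41.2), (200,), (215, 41.0), (230, 40.7), (245, 37.8), (260, 39.7), (275, 37.0), (290, 37.5), (305, 36.3), (320, 39.8), (335,)]
scene footbot -1 [(140,), (155,), (170,), (185,), (200,), (215,), (230,), (245, 41.5), (260, 34.2), (275,), (290,), (305, 33.3), (320, 35.5), (335,)]
scene pan 1 [(140, 38.7), (155, 39.5), (170, 38.0), (185, 41.5), (200, 41.0), (215, 40.5), (230, 39.8), (245, 38.8), (260,), (275,), (290, 44.2), (305, 39.0), (320, 38.5), (335, 39.8)]
scene pan -1 [(140, 44.7), (155, 45.5), (170, 45.3), (185,), (200,), (215, 45.7), (230,), (245, 46.0), (260, 45.7), (275, 41.5), (290,), (305, 46.0), (320,), (335,)]
```

Run:
```python
from h import *
t=ld("top3");s=ld("scene3")
a=cv2.resize(s["pixels"][160:200,260:316],None,fx=14,fy=14,interpolation=cv2.INTER_CUBIC)
a=np.clip((a.astype(float)-50)*1.5,0,255).astype(np.uint8)
def pt(p,col):
    u,v=proj(s,p);cv2.circle(a,(int((u-260+.5)*14),int((v-160+.5)*14)),2,col,-1)
for k in np.radians(range(0,360,10)):
    pt((596+37.5*np.cos(k),-279.8+37.5*np.sin(k),82.2),(0,255,0))
    pt((596+37.5*np.cos(k),-279.8+37.5*np.sin(k),74.2),(0,255,255))
    pt((597+42*np.cos(k),-279.3+42*np.sin(k),56),(0,0,255))
    pt((597+39.2*np.cos(k),-279.3+39.2*np.sin(k),56),(255,0,0))
cv2.imwrite("pics/z4.png",a)
z0=74.2
qf=epts(t,(596,-279.8),37.5,z0,1,150,275,w=5);qp=epts(t,(597,-279.5),42,56,-1,150,280,w=5)
print("top foot",cfit(qf,37.5),"pan",cfit(qp,42))
```

```text
top foot (array([ 595.51, -280.02]), 0.66) pan (array([ 597.52, -280.01]), 0.41)
```

View pics/z4.png

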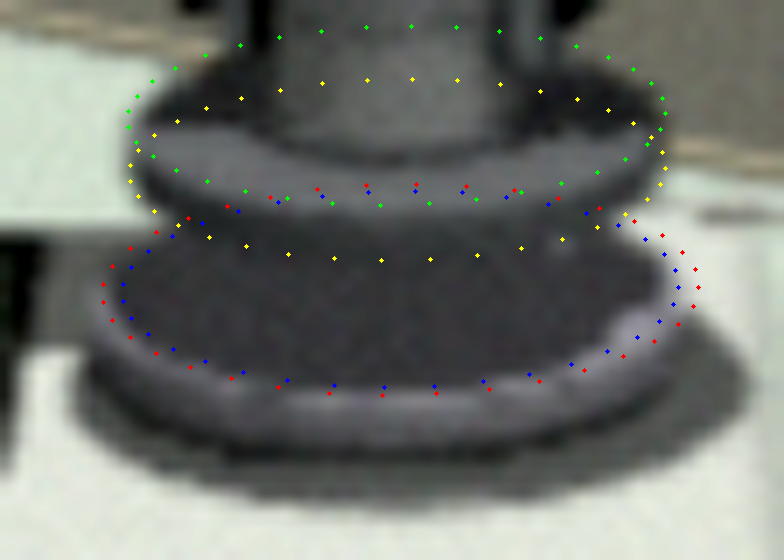

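```bash
python3 -m creep '0.1 -0.02 -0.03 0 0.02 0;0.1 0 0 0 0 0;0.1 0 0 0 0 0;0 0 0 0 0 0;0 0 0 0 0 0' | tail -2;  python3 -c "
from h import *;plan((596.6,-279.2,148))"
```

```text
wrist_force: [0.4, 0.3, -3.5]
grip_width: 33.0
t 6.15 pos [ 595.8 -280.3  151.6] yawY -69.0 F [ 0.37  0.26 -3.5 ] w 33.0
 d [ 0.8  1.1 -3.6] units [ 0.09  -0.018 -0.029] | [0.    0.003 0.007] rows>= 0.09
```

```bash
python3 -m creep '0.07 -0.02 -0.04 0 0 0;0 -0.02 -0.03 0 0 0;0 0 0 0 0 0;0 0 0 0 0 0;0 0 0 0 0 0' | tail -2;  python3 -c "
from h import *;plan((596.6,-279.2,148))"
```

```text
wrist_force: [-0.4, 0.1, -3.7]
grip_width: 33.0
t 6.65 pos [ 598.3 -277.4  148.8] yawY -69.0 F [-0.41  0.06 -3.73] w 33.0
 d [-1.7 -1.8 -0.8] units [0.019 0.028 0.055] | [0.    0.001 0.006] rows>= 0.06
```

```bash
python3 -m creep '0 0.028 0.05 0 0 0;0 0 0 0 0 0;0 0 0 0 0 0' | tail -2;  python3 - <<'E'
from h import *
plan((596.6,-279.2,148))
from bench import *
f=grab_frame("scene");pickle.dump(f,open("scene4.pkl","wb"))
a=cv2.resize(f["pixels"][160:200,260:316],None,fx=14,fy=10,interpolation=cv2.INTER_CUBIC)
a=np.clip((a.astype(float)-40)*1.5,0,255).astype(np.uint8)
g=grab_frame("top");pickle.dump(g,open("top4.pkl","wb"))
b=cv2.resize(g["pixels"][120:172,200:270],None,fx=11,fy=11,interpolation=cv2.INTER_CUBIC)
cv2.imwrite("pics/z5.png",a);cv2.imwrite("pics/z6.png",np.clip((b.astype(float)-30)*1.5,0,255).astype(np.uint8))
E
```

```text
wrist_force: [0.0, -0.4, -3.3]
grip_width: 33.3
t 6.95 pos [ 596.7 -279.5  149. ] yawY -69.0 F [ 0.03 -0.43 -3.27] w 33.3
 d [-0.1  0.3 -1. ] units [ 0.024 -0.007 -0.001] | [-0.    -0.     0.004] rows>= 0.02
```

View pics/z5.png

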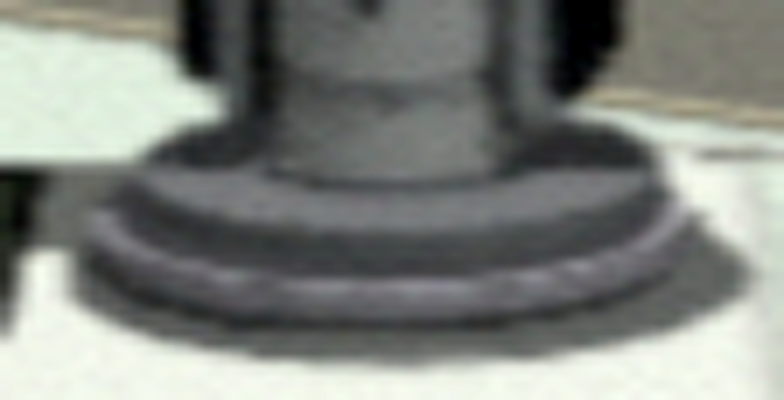

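View pics/z6.png

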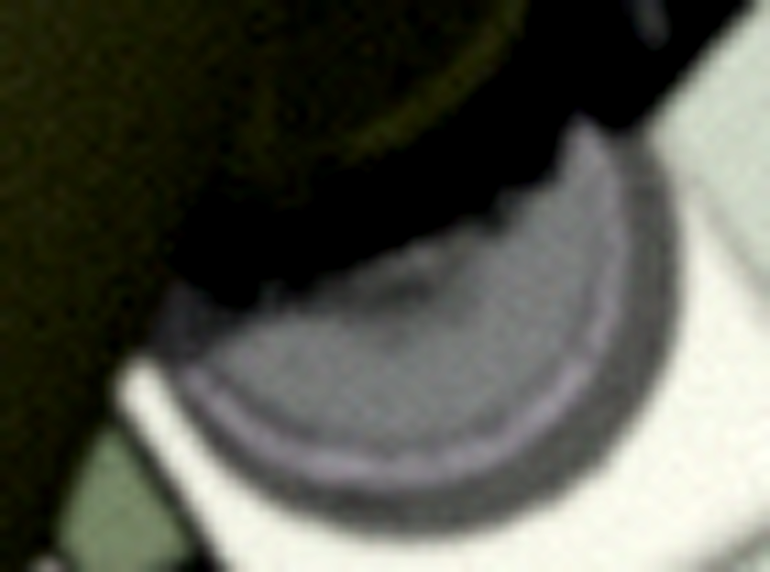

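Run:
```python
from h import *
t=ld("top4");s=ld("scene4")
zf=149-90.5
for w in (3,2.5):
  qf=epts(t,(596.5,-279.5),37.5,zf+8,-1,170,300,w=w);qp=epts(t,(596.5,-279.5),42,56,-1,170,300,w=w+1)
  qi=epts(t,(596.5,-279.5),37.5,zf,1,170,300,w=w)
  for n,q,r in(("foottop",qf,37.5),("pan",qp,42),("footbot",qi,37.5)):print(n,len(q),cfit(q,r),cfit(q))
# scene profile along row through extremes
g=cv2.GaussianBlur(s["pixels"],(0,0),.6).astype(int).mean(2)
for v in range(174,186,2): print(v,g[v,262:276].astype(int),g[v,300:314].astype(int))
```

```text
foottop 6 (array([ 600.75, -279.24]), 0.68) (array([ 606.59, -250.95,   65.49]), 0.29)
pan 30 (array([ 597.49, -280.35]), 0.42) (array([ 597.51, -280.33,   42.03]), 0.42)
footbot 27 (array([ 596.93, -279.72]), 0.64) (array([ 594.85, -281.99,   34.84]), 0.47)
foottop 6 (array([ 599.12, -279.25]), 0.71) (array([ 600.75, -276.27,   40.51]), 0.52)
pan 30 (array([ 597.49, -280.35]), 0.42) (array([ 597.51, -280.33,   42.03]), 0.42)
footbot 27 (array([ 597.13, -279.87]), 0.56) (array([ 595.31, -281.7 ,   35.28]), 0.45)
174 [192 191 191 190 190 192 190 181 158 122  94  78  73  71] [ 69  69  70  72  81 103 135 165 177 178 172 168 167 165]
176 [125 132 140 142 142 140 137 128 111  98  92  84  81  83] [ 83  82  82  81  81  88 109 151 184 187 179 175 172 170]
178 [ 62  86 103 108 107 104  97  94 101 113 118 120 119 119] [119 120 118 118 114 108 106 133 174 196 200 197 192 184]
180 [ 75  99 107 107 104  98  88  80  79  84  93 103 111 115] [116 113 109 101  94  89  94 117 151 175 189 195 192 185]
182 [ 78 101 108 109 115 120 108  89  80  76  74  76  78  82] [ 94  91  88  87  86  90 106 124 127 127 155 184 191 187]
184 [107 122 118 106  98 104 115 112 101  90  86  83  80  79] [ 87  87  90  95 103 114 120 112 104 104 114 137 163 177]
```

```bash
python3 -m creep '0.05 0 0 0 0 0;0.03 0 0 0 0 0;0 0 0 0 0 0;0 0 0 0 0 0' | tail -2;  python3 -c "
from h import *;plan((596.8,-279.5,142.3))"
```

```text
wrist_force: [-0.9, 0.1, -1.5]
grip_width: 32.9
t 7.45 pos [ 596.8 -279.6  146. ] yawY -69.0 F [-0.92  0.13 -1.48] w 32.9
 d [-0.   0.1 -3.7] units [ 0.092 -0.003 -0.001] | [ 0.    -0.003 -0.001] rows>= 0.09
```

```bash
for i in 1 2; do python3 -m creep '0.025 0 0 0 0 0;0 0 0 0 0 0' | sed -n '2p;4p'; done;  python3 -c "
from h import *;plan((596.8,-279.5,142.3))"
```

```text
tool_pos: [596.9, -279.6, 145.4]
wrist_force: [-1.4, 0.9, -0.1]
tool_pos: [597.0, -279.7, 144.9]
wrist_force: [-2.1, 1.3, 1.4]
t 7.85 pos [ 597.  -279.7  144.9] yawY -69.0 F [-2.14  1.29  1.42] w 33.0
 d [-0.2  0.2 -2.6] units [ 0.066 -0.005  0.003] | [ 0.    -0.007 -0.007] rows>= 0.07
```

```bash
python3 - <<'E'
from bench import *
import numpy as np
s=get_state();print(s["torque"].round(3),s["wrist_force"].round(2))
E
python3 -m creep '-0.06 0 0 0 0 0;0 0 0 0 0 0;0 0 0 0 0 0' |sed -n '2p;4p'
python3 - <<'E'
from bench import *
s=get_state();print(s["torque"].round(3),s["wrist_force"].round(2),s["tool_pos"].round(1))
E
```

```text
[ 0.03  0.36 -0.01] [-2.14  1.29  1.42]
tool_pos: [596.9, -279.5, 146.8]
wrist_force: [0.6, 0.1, -3.8]
[ 0.062  0.018 -0.023] [ 0.61  0.07 -3.83] [ 596.9 -279.5  146.8]
```

```bash
python3 -m creep '0 -0.02 -0.03 0 0 0;0 0 0 0 0 0;0 0 0 0 0 0' |sed -n '2p;4p'
python3 -m creep '0.03 0 0 0 0 0;0 0 0 0 0 0' |sed -n '2p;4p'
python3 -m creep '0.025 0 0 0 0 0;0 0 0 0 0 0' |sed -n '2p;4p'
python3 - <<'E'
from bench import *
s=get_state();print(s["torque"].round(3),s["wrist_force"].round(2),s["tool_pos"].round(1))
E
```

```text
tool_pos: [597.8, -278.1, 146.1]
wrist_force: [-0.4, -0.4, -2.4]
tool_pos: [597.9, -278.2, 145.3]
wrist_force: [-1.1, 0.2, 0.7]
tool_pos: [597.9, -278.2, 144.8]
wrist_force: [-1.8, 0.6, 1.0]
[0.163 0.239 0.039] [-1.84  0.56  1.01] [ 597.9 -278.2  144.8]
```

```bash
python3 -m creep '-0.015 0 0 0 0 0;0 0.028 -0.018 0 0 0;0 0 0 0 0 0;0 0 0 0 0 0' |sed -n '2p;4p'
python3 -m creep '0.025 0 0 0 0 0;0 0 0 0 0 0' |sed -n '2p;4p'
python3 - <<'E'
from bench import *
s=get_state();print(s["torque"].round(3),s["wrist_force"].round(2),s["tool_pos"].round(1))
E
```

```text
tool_pos: [598.8, -278.9, 145.5]
wrist_force: [-1.2, 0.5, -0.8]
tool_pos: [598.8, -278.9, 144.8]
wrist_force: [-2.7, 0.6, 2.3]
[0.179 0.374 0.005] [-2.69  0.56  2.3 ] [ 598.8 -278.9  144.8]
```

Run:
```python
from h import *
from bench import *
g=grab_frame("top");pickle.dump(g,open("top5.pkl","wb"));s=grab_frame("scene");pickle.dump(s,open("scene5.pkl","wb"))
st=get_state();print(st["torque"].round(3),st["wrist_force"].round(2),st["ee_rot"][:,0].round(4))
f=g
b=cv2.resize(g["pixels"][120:172,205:265],None,fx=13,fy=11,interpolation=cv2.INTER_CUBIC)
cv2.imwrite("pics/z7.png",np.clip((b.astype(float)-30)*1.6,0,255).astype(np.uint8))
p=cv2.GaussianBlur(f["pixels"].astype(np.float32),(0,0),.6)
c=(597.5,-280)
rr=np.arange(32,48.1,1)
for a in range(150,320,10):
    A=np.radians(a)
    uv=np.array([proj(f,(c[0]+R*np.cos(A),c[1]+R*np.sin(A),56)) for R in rr],np.float32)
    q=cv2.remap(p,uv[:,0:1],uv[:,1:2],cv2.INTER_LINEAR)[:,0]
    print(a,q.mean(1).round().astype(int).tolist())
b=cv2.resize(s["pixels"][160:200,256:320],None,fx=12,fy=12,interpolation=cv2.INTER_CUBIC)
cv2.imwrite("pics/z8.png",np.clip((b.astype(float)-40)*1.5,0,255).astype(np.uint8))
```

```text
[0.158 0.369 0.009] [-1.61  0.73  1.3 ] [ 7.e-04  0.e+00 -1.e+00]
150 [102, 99, 99, 102, 106, 113, 118, 118, 117, 110, 103, 96, 89, 87, 92, 102, 120]
160 [102, 99, 102, 105, 113, 121, 124, 125, 119, 114, 104, 94, 88, 83, 85, 90, 103]
170 [105, 105, 108, 114, 119, 125, 127, 127, 120, 112, 99, 87, 79, 72, 76, 82, 93]
180 [104, 102, 105, 108, 114, 119, 120, 120, 115, 109, 101, 93, 86, 81, 81, 83, 88]
190 [105, 106, 108, 114, 119, 125, 128, 128, 123, 116, 107, 97, 90, 86, 84, 84, 86]
200 [107, 105, 108, 112, 117, 123, 125, 126, 123, 118, 111, 102, 95, 89, 86, 84, 84]
210 [105, 102, 102, 106, 113, 119, 124, 126, 123, 118, 110, 102, 94, 87, 85, 83, 85]
220 [106, 105, 107, 110, 115, 121, 126, 126, 123, 116, 107, 97, 90, 86, 84, 84, 83]
230 [108, 106, 106, 109, 113, 117, 121, 124, 124, 117, 108, 99, 92, 88, 85, 84, 84]
240 [109, 107, 105, 105, 107, 113, 118, 119, 118, 112, 104, 96, 90, 87, 85, 85, 85]
250 [110, 108, 107, 105, 108, 112, 114, 117, 114, 111, 104, 97, 91, 86, 84, 83, 82]
260 [110, 109, 108, 107, 108, 110, 112, 115, 113, 108, 101, 93, 88, 84, 84, 84, 87]
270 [110, 110, 108, 106, 105, 104, 106, 108, 107, 104, 99, 93, 88, 84, 83, 84, 86]
280 [109, 109, 108, 106, 105, 106, 107, 109, 107, 101, 95, 89, 85, 82, 82, 82, 88]
290 [98, 101, 104, 106, 107, 108, 110, 111, 108, 104, 98, 92, 87, 84, 84, 89, 97]
300 [30, 38, 45, 57, 68, 79, 88, 91, 89, 82, 68, 55, 44, 32, 28, 26, 25]
310 [14, 15, 16, 16, 17, 20, 22, 23, 24, 23, 23, 23, 23, 21, 19, 17, 16]
```

View pics/z7.png

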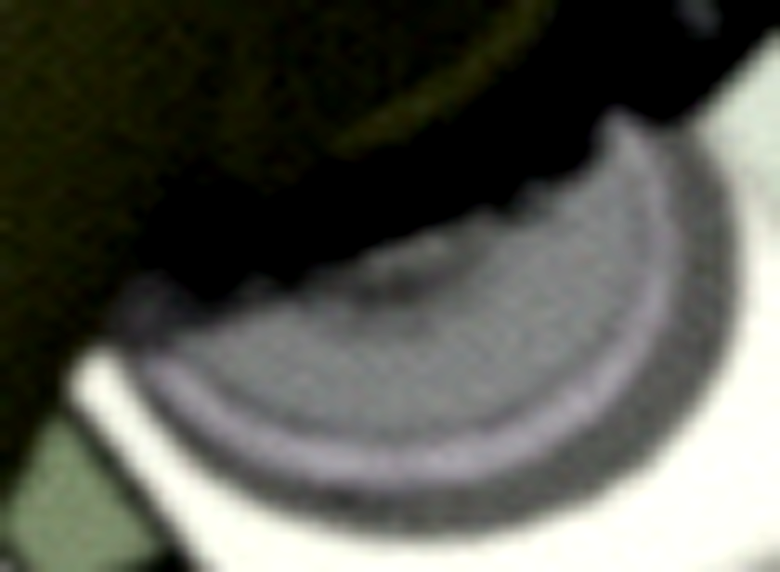

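View pics/z8.png

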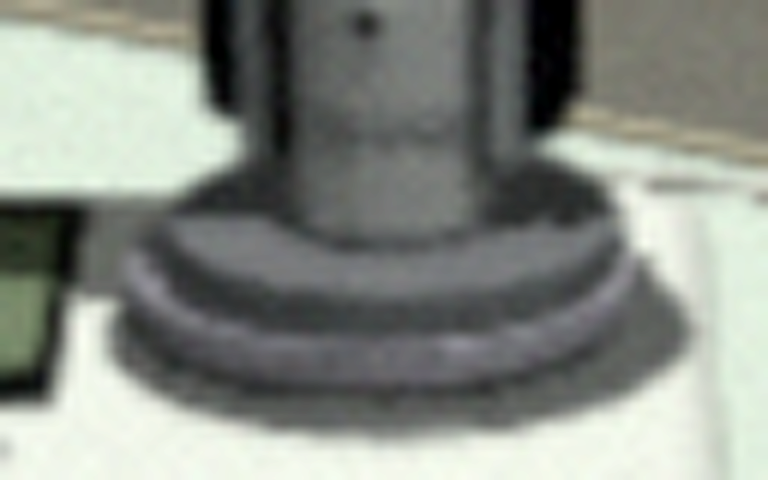

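```bash
python3 -m creep '-0.03 0 0 0 0 0;0 -0.046 0.057 0 0 0;0 0 0 0 0 0;0 0 0 0 0 0' |sed -n '2p;4p'
python3 -m creep '0.025 0 0 0 0 0;0 0 0 0 0 0' |sed -n '2p;4p'
python3 -m creep '0.025 0 0 0 0 0;0 0 0 0 0 0' |sed -n '2p;4p'
python3 - <<'E'
from bench import *
s=get_state();print(s["torque"].round(3),s["wrist_force"].round(2),s["tool_pos"].round(1))
E
```

```text
tool_pos: [595.9, -278.0, 145.1]
wrist_force: [-0.3, 0.1, -2.9]
tool_pos: [595.7, -278.0, 143.4]
wrist_force: [-0.4, -0.4, -3.6]
tool_pos: [595.8, -278.1, 142.2]
wrist_force: [-0.7, -0.0, -1.2]
[0.017 0.086 0.017] [-0.68 -0.05 -1.18] [ 595.8 -278.1  142.2]
```

```bash
python3 -m creep '0 0 0 0 0 0;0 0 0 0 0 0;0 0 0 0 0 0' 60 |sed -n '2p;4p;5p'
python3 -m creep '-0.4 0 0 0 0 0;-0.5 0 0 0 0 0;-0.5 0 0 0 0 0;-0.3 0 0 0 0 0;0 0 0 0 0 0' |sed -n '2p;4p;5p'
python3 -c "
from h import *;plan((509.5,-214,180))"
```

```text
tool_pos: [596.7, -278.4, 143.5]
wrist_force: [-0.1, 1.0, 0.1]
grip_width: 60.1
tool_pos: [596.9, -278.3, 214.4]
wrist_force: [-0.5, 0.3, -0.5]
grip_width: 59.7
t 11.15 pos [ 596.9 -278.3  214.4] yawY -69.0 F [-0.52  0.28 -0.5 ] w 59.7
 d [-87.4  64.3 -34.4] units [ 0.85  -2.287  1.466] | [ 0.    -0.021 -0.015] rows>= 2.29
```

```bash
python3 -m creep '0 -0.5 0.32 -0.4 0 0;0 -0.5 0.32 -0.4 0 0;0 -0.5 0.32 -0.4 0 0;0 -0.4 0.25 -0.2 0 0;0 0 0 0 0 0' 0 |sed -n '2p;4p;5p'
python3 - <<'E'
from h import *
plan((509.3,-214,160),-58)
from bench import *
f=grab_frame("scene");cv2.imwrite("pics/s6.png",cv2.resize(f["pixels"][60:240,160:360],None,fx=3.3,fy=3.3,interpolation=cv2.INTER_CUBIC))
f=grab_frame("top");pickle.dump(f,open("top6.pkl","wb"));cv2.imwrite("pics/t6.png",cv2.resize(f["pixels"][90:240,130:300],None,fx=3.3,fy=3.3,interpolation=cv2.INTER_CUBIC))
E
```

```text
tool_pos: [517.0, -228.9, 210.4]
wrist_force: [0.2, -0.6, 0.5]
grip_width: 0.3
t 11.65 pos [ 517.  -228.9  210.4] yawY -57.3 F [ 0.23 -0.59  0.51] w 0.3
 d [ -7.7  14.9 -50.4] units [ 1.261 -0.419 -0.038] | [ 0.083 -0.008 -0.005] rows>= 1.26
```

View pics/s6.png

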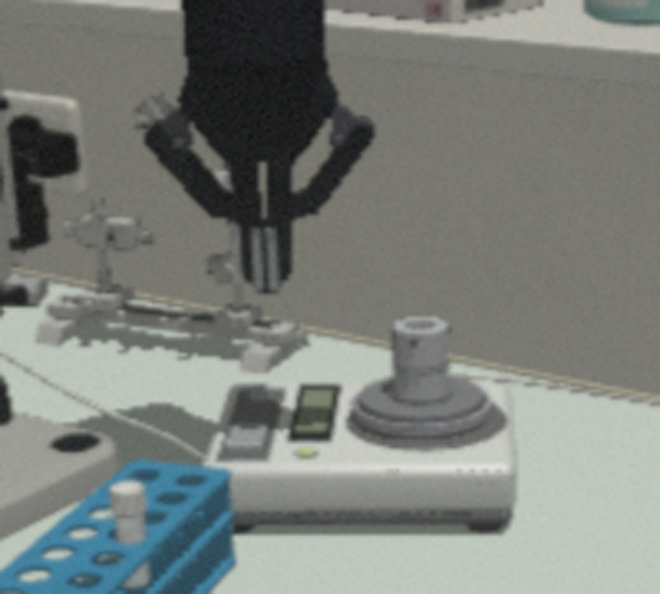

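View pics/t6.png

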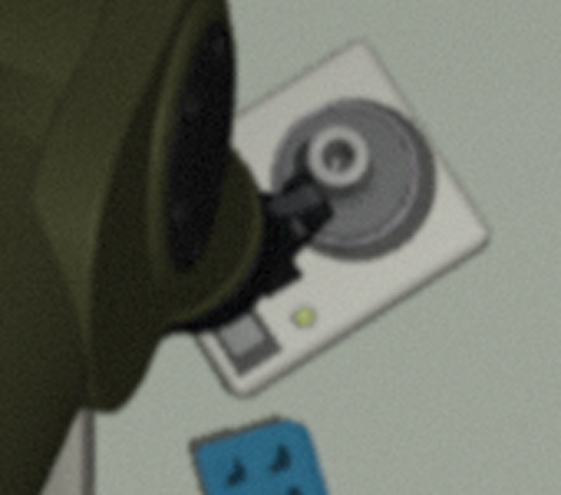

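```bash
python3 - <<'E'
from h import *
f=ld("top6")
print("bore",circ(f,(596,-278.2),9,103.6,3,sign=1),"post",circ(f,(596,-278.2),17,103.6,3,sign=-1))
E
python3 -m creep '0.3 -0.2 -0.02 0.08 0 0;0.3 -0.2 0 0 0 0;0.2 0 0 0 0 0;0 0 0 0 0 0;0 0 0 0 0 0'|sed -n '2p;4p;5p'
python3 -c "
from h import *;plan((509.3,-214,130),-58)"
```

```text
bore (array([ 596.28, -279.28]), np.float64(8.82), 0.37, 90) post (array([ 596.2 , -279.32]), np.float64(16.19), 0.35, 90)
tool_pos: [516.3, -218.9, 176.9]
wrist_force: [0.0, -0.3, -0.1]
grip_width: 0.1
t 12.25 pos [ 516.3 -218.9  176.9] yawY -58.4 F [ 0.02 -0.28 -0.14] w 0.1
 d [ -7.    4.9 -46.9] units [ 1.17  -0.204  0.091] | [-0.047 -0.041 -0.044] rows>= 1.17
```

```bash
python3 -m creep '0.3 -0.2 0.08 -0.04 -0.04 -0.04;0.5 0 0 0 0 0;0.3 0 0 0 0 0;0 0 0 0 0 0;0 0 0 0 0 0'|sed -n '2p;4p;5p'
python3 - <<'E'
from h import *
plan((509.3,-213.2,126),-58)
from bench import *
f=grab_frame("scene");cv2.imwrite("pics/s7.png",cv2.resize(f["pixels"][140:220,200:320],None,fx=6,fy=6,interpolation=cv2.INTER_CUBIC))
E
```

```text
tool_pos: [509.7, -214.2, 130.9]
wrist_force: [0.4, -0.0, -0.4]
grip_width: 0.0
t 12.75 pos [ 509.7 -214.2  130.9] yawY -58.1 F [ 0.36 -0.04 -0.38] w 0.0
 d [-0.4  1.  -4.9] units [ 0.122 -0.027 -0.006] | [-0.01  -0.003 -0.009] rows>= 0.12
```

View pics/s7.png

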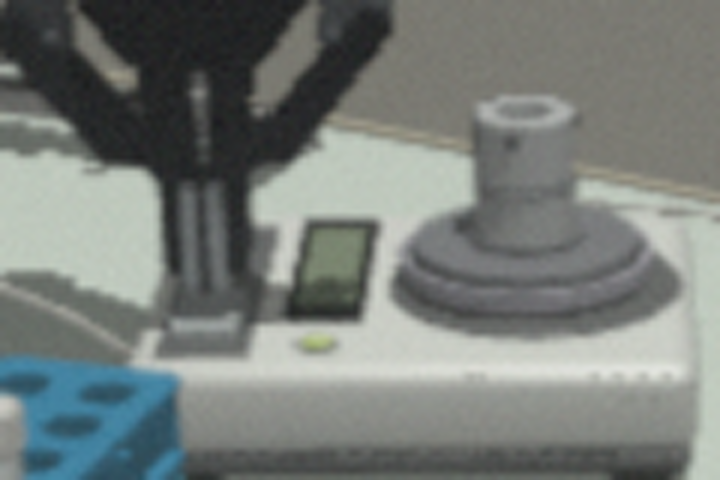

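Closed tips (zoom ~(205,300)) stand over the wide tare key (front edge at (205,325)); the stand is flat in the pan. Pressing.

```bash
python3 -m creep '0.12 0 0 0 0 0;0 0 0 0 0 0;0 0 0 0 0 0'|sed -n '2p;4p'
python3 -m creep '0.05 0 0 0 0 0;0 0 0 0 0 0'|sed -n '2p;4p'
python3 -m creep '0.03 0 0 0 0 0;0 0 0 0 0 0'|sed -n '2p;4p'
```

```text
tool_pos: [510.3, -214.5, 127.2]
wrist_force: [0.5, -0.6, -0.4]
tool_pos: [510.5, -214.6, 125.5]
wrist_force: [0.3, -0.4, -0.1]
tool_pos: [510.6, -214.6, 124.4]
wrist_force: [-0.8, -0.7, 0.4]
```

```bash
for i in 1 2; do python3 -m creep '0.03 0 0 0 0 0;0 0 0 0 0 0'|sed -n '2p;4p'; done
```

```text
tool_pos: [510.6, -214.7, 123.1]
wrist_force: [0.4, 1.0, 0.4]
tool_pos: [510.8, -214.7, 122.0]
wrist_force: [-0.1, 0.1, 3.0]
```

```bash
for i in 1 2; do python3 -m creep '0.02 0 0 0 0 0;0 0 0 0 0 0'|sed -n '2p;4p'; done
```

```text
tool_pos: [510.7, -214.7, 121.4]
wrist_force: [-0.5, -0.1, 3.4]
tool_pos: [510.7, -214.7, 120.8]
wrist_force: [0.0, 0.7, 3.6]
```

```bash
for i in 1 2; do python3 -m creep '0.02 0 0 0 0 0;0 0 0 0 0 0;0 0 0 0 0 0'|sed -n '2p;4p'; python3 -c "
from bench import *;print(get_state()['wrist_force'])";done
```

```text
tool_pos: [510.7, -214.7, 120.3]
wrist_force: [-1.1, 0.5, 4.3]
[-1.10483764  0.52275577  4.27716523]
tool_pos: [510.7, -214.7, 119.7]
wrist_force: [-0.7, 0.5, 5.3]
[-0.74492662  0.47053469  5.30494567]
```

```bash
python3 -m creep '0.005 0 0 0 0 0;0 0 0 0 0 0'|sed -n '2p;4p'
python3 -c "
from h import *
from bench import *
f=grab_frame('scene');cv2.imwrite('pics/s8.png',cv2.resize(f['pixels'][150:210,210:300],None,fx=8,fy=8,interpolation=cv2.INTER_CUBIC))"
```

```text
tool_pos: [510.7, -214.7, 119.7]
wrist_force: [-2.0, 0.1, 5.8]
```

View pics/s8.png

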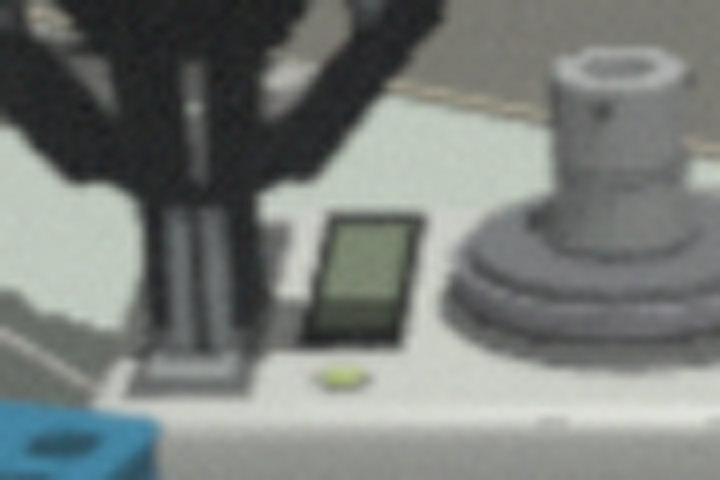

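```bash
python3 -m creep '-0.5 0 0 0 0 0;-0.5 0 0 0 0 0;-0.6 0 0 0 0 0;-0.3 0 0 0 0 0;0 0 0 0 0 0' 50|sed -n '2p;4p;5p'
python3 -c "
from h import *;plan((360.5,-259.2,180),-60)"
```

```text
tool_pos: [510.1, -214.4, 195.8]
wrist_force: [-0.0, 0.0, -0.4]
grip_width: 50.1
t 15.65 pos [ 510.1 -214.4  195.8] yawY -58.1 F [-0.05  0.02 -0.44] w 50.1
 d [-149.6  -44.8  -15.8] units [ 0.385 -1.027  3.769] | [ 0.239 -0.012 -0.022] rows>= 3.77
```

```bash
python3 -m creep '0 -0.16 0.6 0 0 0;0 -0.16 0.6 0 0 0;0 -0.16 0.6 0 0 0;0 -0.16 0.6 0 0 0;0 -0.16 0.6 0 0 0' |sed -n '2p;4p;5p';python3 -m creep '0 0 0 0 0 0;0 0 0 0 0 0' |sed -n '2p'
python3 -c "
from h import *;plan((360.5,-259.2,170))"
```

```text
tool_pos: [389.8, -249.5, 190.3]
wrist_force: [-0.4, 0.3, -0.1]
grip_width: 50.0
tool_pos: [385.7, -250.4, 188.4]
t 16.35 pos [ 385.7 -250.4  188.4] yawY -58.0 F [ 0.29  0.5  -0.72] w 50.1
 d [-25.2  -8.8 -18.4] units [ 0.459 -0.146  0.652] | [0.    0.001 0.027] rows>= 0.65
```

```bash
python3 -m creep '0.1 -0.07 0.32 0 0 0.03;0.1 -0.07 0.32 0 0 0;0 0 0 0 0 0;0 0 0 0 0 0;0 0 0 0 0 0' |sed -n '2p;4p;5p'
python3 - <<'E'
from h import *
plan((360.5,-259.2,150))
from bench import *
f=grab_frame("scene");cv2.imwrite("pics/s9.png",cv2.resize(f["pixels"][120:290,110:290],None,fx=4,fy=3.5,interpolation=cv2.INTER_CUBIC))
f=grab_frame("top");cv2.imwrite("pics/t9.png",f["pixels"]);pickle.dump(f,open("top9.pkl","wb"))
E
```

```text
tool_pos: [360.2, -259.1, 178.2]
wrist_force: [0.1, -0.1, -0.3]
grip_width: 50.1
t 16.85 pos [ 360.2 -259.1  178.2] yawY -57.9 F [ 0.07 -0.13 -0.27] w 50.1
 d [  0.3  -0.1 -28.2] units [ 0.706  0.006 -0.004] | [-0.    -0.001  0.006] rows>= 0.71
```

View pics/s9.png

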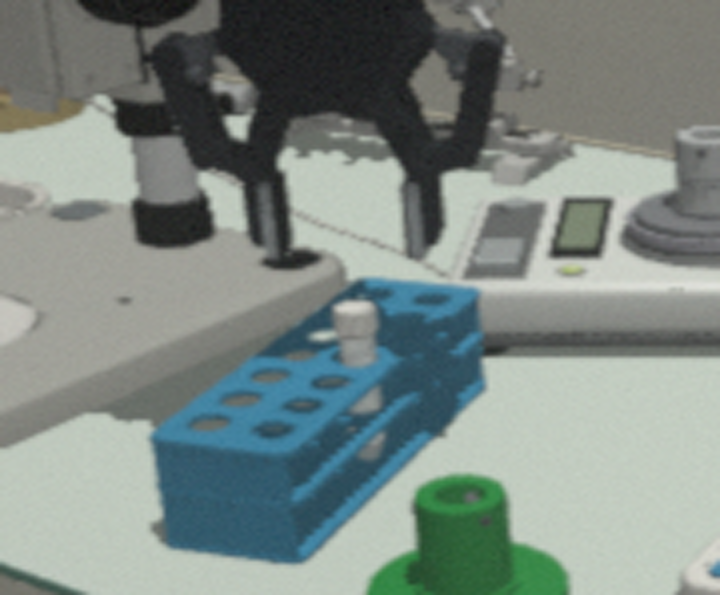

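View pics/t9.png

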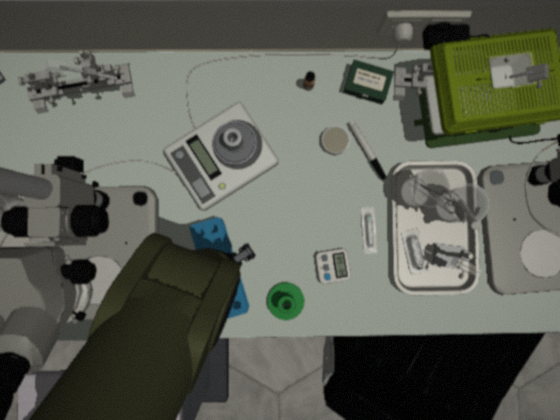

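```bash
python3 -m creep '0.35 0 0 0 0 0;0.4 0 0 0 0 0;0.25 0 0 0 0 0;0 0 0 0 0 0;0 0 0 0 0 0' |sed -n '2p;4p;5p'
python3 - <<'E'
from h import *
plan((360.5,-259.2,131))
f=ld("top9");print("bore",circ(f,(596,-278.2),9,103.6,3,sign=1),"post",circ(f,(596,-278.2),17,103.6,3,sign=-1))
E
```

```text
tool_pos: [363.0, -259.0, 138.2]
wrist_force: [0.4, -0.4, -0.2]
grip_width: 49.7
t 17.45 pos [ 363.  -259.   138.2] yawY -57.8 F [ 0.35 -0.43 -0.2 ] w 49.7
 d [-2.5 -0.2 -7.2] units [ 0.179 -0.03   0.057] | [ 0.    -0.018 -0.02 ] rows>= 0.18
bore (array([ 596.25, -279.43]), np.float64(8.69), 0.45, 90) post (array([ 596.34, -279.45]), np.float64(16.15), 0.36, 90)
```

```bash
python3 -m creep '0.16 -0.03 0.057 0 -0.02 -0.02;0 0 0 0 0 0;0 0 0 0 0 0' |sed -n '2p;4p;5p'
python3 -c "
from h import *;plan((360.5,-259.2,131))"
```

```text
tool_pos: [360.9, -259.5, 132.3]
wrist_force: [-0.6, 0.2, -0.1]
grip_width: 49.6
t 17.75 pos [ 360.9 -259.5  132.3] yawY -57.8 F [-0.57  0.18 -0.14] w 49.6
 d [-0.4  0.3 -1.3] units [ 0.032 -0.011  0.004] | [ 0.    -0.002 -0.01 ] rows>= 0.03
```

```bash
python3 -m creep '0.03 -0.01 0 0 0 0;0 0 0 0 0 0;0 0 0 0 0 0;0 0 0 0 0 0;0 0 0 0 0 0' 10 |sed -n '2p;4p;5p'
python3 -m creep '0 0 0 0 0 0;0 0 0 0 0 0'|sed -n '2,5p'
```

```text
tool_pos: [360.8, -259.4, 131.7]
wrist_force: [0.0, 0.2, 0.7]
grip_width: 15.2
tool_pos: [360.8, -259.4, 131.7]
ee_rot: [[0.002, 0.533, -0.846], [-0.002, -0.846, -0.533], [-1.0, 0.003, -0.001]]
wrist_force: [0.4, 0.1, 0.2]
grip_width: 15.7
```

Run:
```python
from bench import *
import cv2
f=grab_frame("scene");cv2.imwrite("pics/s10.png",cv2.resize(f["pixels"][150:260,140:260],None,fx=6,fy=5.4,interpolation=cv2.INTER_CUBIC))
```

```text
(no output)
```

View pics/s10.png

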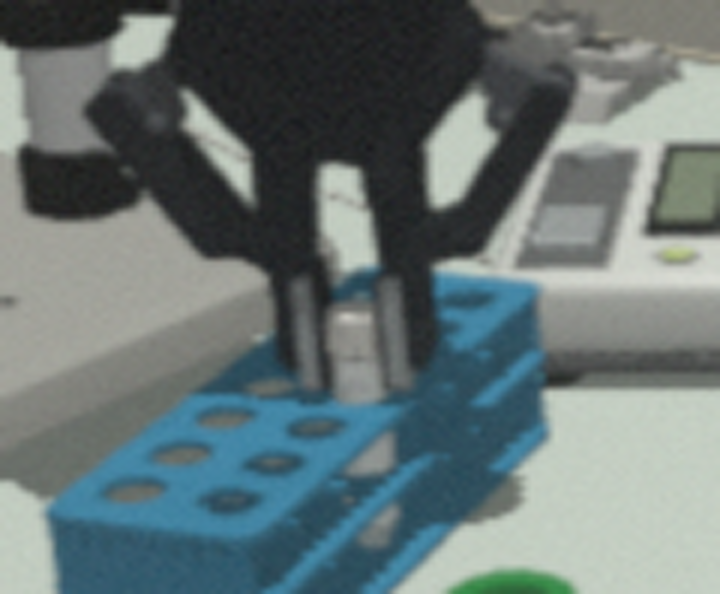

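```bash
python3 -m creep '-0.3 0 0 0 0 0;-0.5 0 0 0 0 0;-0.6 0 0 0 0 0;-0.7 0 0 0 0 0;-0.7 0 0 0 0 0' |sed -n '2p;4p;5p'
python3 -m creep '-0.5 0 0 0 0 0;-0.1 0 0 0 0 0;0 0 0 0 0 0' |sed -n '2p;4p;5p'
python3 -c "
from h import *;plan((596.2,-278.4,250),-69)"
```

```text
tool_pos: [358.9, -257.9, 243.7]
wrist_force: [0.4, -0.6, -0.3]
grip_width: 15.8
tool_pos: [359.7, -258.5, 271.6]
wrist_force: [0.1, 0.4, -0.1]
grip_width: 15.9
t 19.3 pos [ 359.7 -258.5  271.6] yawY -57.8 F [ 0.12  0.38 -0.14] w 15.9
 d [236.5 -19.9 -21.6] units [ 0.534  3.575 -4.735] | [1.405 0.005 0.006] rows>= 4.77
```

```bash
python3 -m creep '0.05 0.5 -0.66 0 0 0;0.05 0.5 -0.66 0 0 0;0.05 0.5 -0.66 0 0 0;0.05 0.5 -0.66 0 0 0;0.05 0.5 -0.66 0 0 0' |sed -n '2p;4p;5p'
python3 -m creep '0 0.3 -0.4 0 0 0;0 0 0 0 0 0;0 0 0 0 0 0' |sed -n '2p;4p;5p'
python3 -c "
from h import *;plan((596.2,-278.4,250))"
```

```text
tool_pos: [523.4, -273.9, 253.9]
wrist_force: [-0.1, 0.1, -0.2]
grip_width: 15.3
tool_pos: [546.4, -273.7, 246.6]
wrist_force: [-0.5, 0.8, -0.0]
grip_width: 15.5
t 20.1 pos [ 546.4 -273.7  246.6] yawY -57.9 F [-0.47  0.78 -0.03] w 15.5
 d [49.8 -4.7  3.4] units [-0.107  0.759 -0.99 ] | [0.001 0.081 0.111] rows>= 1.0
```

```bash
python3 -m creep '-0.1 0.38 -0.49 0 0.06 0.08;-0.05 0.36 -0.47 0 0 0;0 0 0 0 0 0;0 0 0 0 0 0;0 0 0 0 0 0' |sed -n '2p;4p;5p'
python3 -c "
from h import *;plan((596.2,-278.4,245))"
```

```text
tool_pos: [588.8, -279.4, 248.6]
wrist_force: [-0.3, 0.2, 0.1]
grip_width: 15.8
t 20.6 pos [ 588.8 -279.4  248.6] yawY -58.1 F [-0.33  0.16  0.08] w 15.8
 d [ 7.4  1.  -3.6] units [ 0.088  0.077 -0.172] | [0.    0.076 0.072] rows>= 0.17
```

```bash
python3 -m creep '0 0.077 -0.17 0 0.07 0.07;0.02 0 0 0 0 0;0 0 0 0 0 0;0 0 0 0 0 0' |sed -n '2p;4p;5p'
python3 - <<'E'
from h import *
plan((596.2,-278.4,240))
from bench import *
print(get_state()["ee_rot"][:,0].round(4))
f=grab_frame("scene");pickle.dump(f,open("scene11.pkl","wb"));cv2.imwrite("pics/s11.png",cv2.resize(f["pixels"][95:195,245:335],None,fx=6,fy=6,interpolation=cv2.INTER_CUBIC))
f=grab_frame("top");pickle.dump(f,open("top11.pkl","wb"));cv2.imwrite("pics/t11.png",cv2.resize(f["pixels"][100:180,190:290],None,fx=6,fy=6,interpolation=cv2.INTER_CUBIC))
E
```

```text
tool_pos: [594.4, -279.0, 248.0]
wrist_force: [-0.7, 1.0, 0.4]
grip_width: 15.5
t 21.0 pos [ 594.4 -279.   248. ] yawY -58.2 F [-0.72  1.02  0.36] w 15.5
 d [ 1.8  0.6 -8. ] units [ 0.2    0.012 -0.046] | [-0.     0.01  -0.004] rows>= 0.2
[-8.0e-04 -1.2e-03 -1.0e+00]
```

View pics/s11.png

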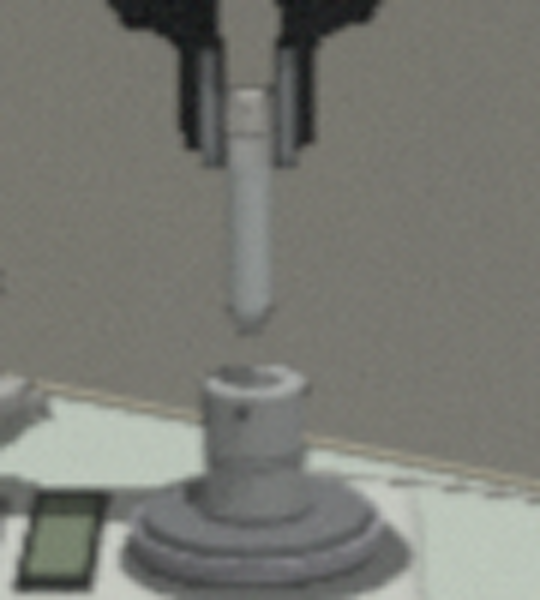

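View pics/t11.png

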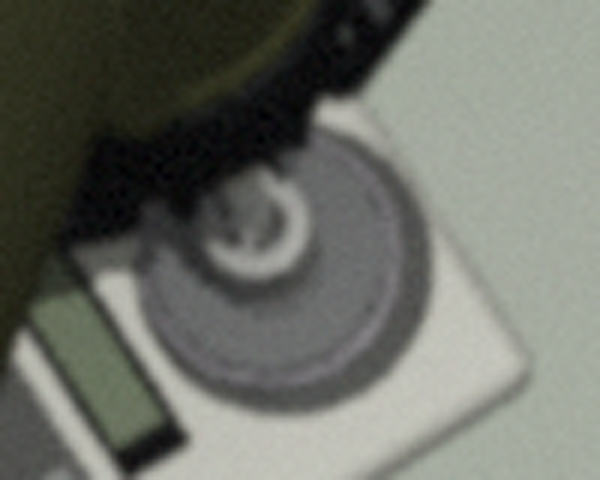

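```bash
python3 -m creep '0.1 0.014 -0.05 0 0 0;0.12 0 0 0 0 0;0 0 0 0 0 0;0 0 0 0 0 0' |sed -n '2p;4p;5p'
python3 -c "
from h import *;plan((596.4,-278.5,236))"
```

```text
tool_pos: [596.5, -278.4, 238.1]
wrist_force: [-0.1, 0.3, -0.0]
grip_width: 15.2
t 21.5 pos [ 596.5 -278.4  238.1] yawY -58.2 F [-0.14  0.33 -0.03] w 15.2
 d [-0.1 -0.1 -2.1] units [0.052 0.001 0.004] | [-0.     0.012 -0.002] rows>= 0.05
```

```bash
python3 -m creep '0.03 0 0 0 0 0;0 0 0 0 0 0' |sed -n '2p;4p;5p'
python3 - <<'E'
from h import *
from bench import *
plan((596.4,-278.5,236))
s=grab_frame("scene");a=cv2.resize(s["pixels"][135:175,265:315],None,fx=8,fy=8,interpolation=cv2.INTER_CUBIC)
f=grab_frame("top");b=cv2.resize(f["pixels"][118:158,215:265],None,fx=8,fy=8,interpolation=cv2.INTER_CUBIC)
cv2.imwrite("pics/z12.png",np.clip(np.hstack([a,b]).astype(float)*1.3-20,0,255).astype(np.uint8))
E
```

```text
tool_pos: [596.5, -278.3, 236.6]
wrist_force: [-0.9, 0.3, -0.5]
grip_width: 15.5
t 21.7 pos [ 596.5 -278.3  236.6] yawY -58.2 F [-0.92  0.35 -0.49] w 15.5
 d [-0.1 -0.2 -0.6] units [0.016 0.002 0.004] | [0.    0.013 0.   ] rows>= 0.02
```

View pics/z12.png

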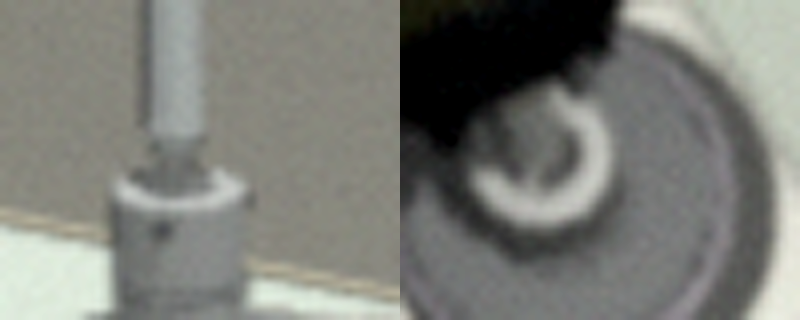

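```bash
python3 -m creep '0.06 0 0 0 0 0;0.05 0 0 0 0 0;0 0 0 0 0 0' |sed -n '2p;4p'
python3 -m creep '0.04 0 0 0 0 0;0 0 0 0 0 0' |sed -n '2p;4p'
python3 -m creep '0.04 0 0 0 0 0;0 0 0 0 0 0' |sed -n '2p;4p'
```

```text
tool_pos: [596.6, -278.4, 232.3]
wrist_force: [-0.5, 0.1, 0.4]
tool_pos: [596.6, -278.4, 230.5]
wrist_force: [-0.6, 0.2, -0.1]
tool_pos: [596.5, -278.5, 228.8]
wrist_force: [-0.2, -0.8, -0.4]
```

```bash
for i in 1 2 3 ; do python3 -m creep '0.05 0 0 0 0 0;0.05 0 0 0 0 0' |sed -n '2p;4p';done; python3 -c "
from h import *;plan((596.4,-278.5,192))"
```

```text
tool_pos: [596.7, -278.5, 224.8]
wrist_force: [-0.1, -0.1, 0.4]
tool_pos: [596.7, -278.5, 220.4]
wrist_force: [1.0, 1.1, 0.0]
tool_pos: [596.8, -278.4, 216.0]
wrist_force: [-0.2, -0.5, 0.1]
t 23.1 pos [ 596.8 -278.4  216. ] yawY -58.2 F [-0.15 -0.5   0.12] w 15.7
 d [ -0.4  -0.1 -24. ] units [ 0.599 -0.004  0.008] | [-0.     0.007 -0.006] rows>= 0.6
```

```bash
python3 -m creep '0.05 0 0 0 0 0;0.03 0 0 0 0 0;0 0 0 0 0 0' |sed -n '2p;4p'
python3 - <<'E'
from h import *
from bench import *
s=grab_frame("scene");a=cv2.resize(s["pixels"][95:195,245:335],None,fx=6,fy=6,interpolation=cv2.INTER_CUBIC)
cv2.imwrite("pics/z13.png",a)
E
```

```text
tool_pos: [597.0, -278.4, 212.5]
wrist_force: [0.4, 0.6, 0.7]
```

View pics/z13.png

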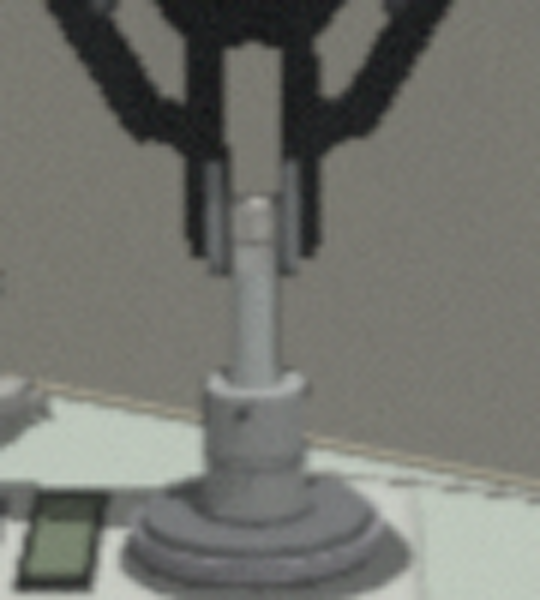

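Tube is in the bore (mouth at zoom (257,380)), unslipped in the fingers. Continue gently.

```bash
for i in 1 2 3 ; do python3 -m creep '0.05 0 0 0 0 0;0.05 0 0 0 0 0' |sed -n '2p;4p';done; python3 -c "
from h import *;plan((596.4,-278.5,192))"
```

```text
tool_pos: [597.4, -278.4, 209.3]
wrist_force: [-1.1, 0.3, 3.2]
tool_pos: [597.5, -278.3, 205.6]
wrist_force: [0.6, 0.3, 3.4]
tool_pos: [597.6, -278.3, 201.5]
wrist_force: [-0.5, -0.4, 3.8]
t 24.05 pos [ 597.6 -278.3  201.5] yawY -58.2 F [-0.46 -0.4   3.8 ] w 15.7
 d [-1.2 -0.2 -9.5] units [ 0.238 -0.013  0.028] | [ 0.    -0.007 -0.023] rows>= 0.24
```

```bash
python3 -m creep '0.05 -0.01 0.02 0 0 -0.02;0.05 0 0.005 0 0 0' |sed -n '2p;4p'; python3 -m creep '0.05 0 0 0 0 0;0.03 0 0 0 0 0' |sed -n '2p;4p'; python3 -m creep '0.04 0 0 0 0 0;0 0 0 0 0 0' |sed -n '2p;4p'
```

```text
tool_pos: [596.8, -278.7, 197.3]
wrist_force: [0.2, 0.1, 4.0]
tool_pos: [596.8, -278.8, 193.6]
wrist_force: [0.4, 0.5, 2.8]
tool_pos: [596.6, -278.7, 191.4]
wrist_force: [0.4, -0.4, 2.7]
```

```bash
for i in 1 2 3; do python3 -m creep '0.025 0 0 0 0 0;0 0 0 0 0 0' |sed -n '2p;4p'; done
```

```text
tool_pos: [596.7, -278.7, 190.2]
wrist_force: [0.2, -0.9, 3.2]
tool_pos: [596.8, -278.7, 189.4]
wrist_force: [-0.1, 0.4, 4.1]
tool_pos: [597.0, -278.6, 188.9]
wrist_force: [-1.2, 0.3, 5.3]
```

```bash
for i in 1 2; do python3 -m creep '0.025 0 0 0 0 0;0 0 0 0 0 0' |sed -n '2p;4p'; done
```

```text
tool_pos: [597.2, -278.4, 188.8]
wrist_force: [-1.4, 0.5, 6.2]
tool_pos: [597.3, -278.3, 188.8]
wrist_force: [-0.5, 0.4, 5.5]
```

```bash
python3 -m creep '0.05 0 0 0 0 0;0.02 0 0 0 0 0' |sed -n '2p;4p'
python3 - <<'E'
from h import *
from bench import *
s=grab_frame("scene");a=cv2.resize(s["pixels"][95:195,245:335],None,fx=6,fy=6,interpolation=cv2.INTER_CUBIC)
cv2.imwrite("pics/z14.png",a)
E
```

```text
tool_pos: [597.6, -278.2, 187.8]
wrist_force: [-1.9, 1.7, 10.6]
```

View pics/z14.png

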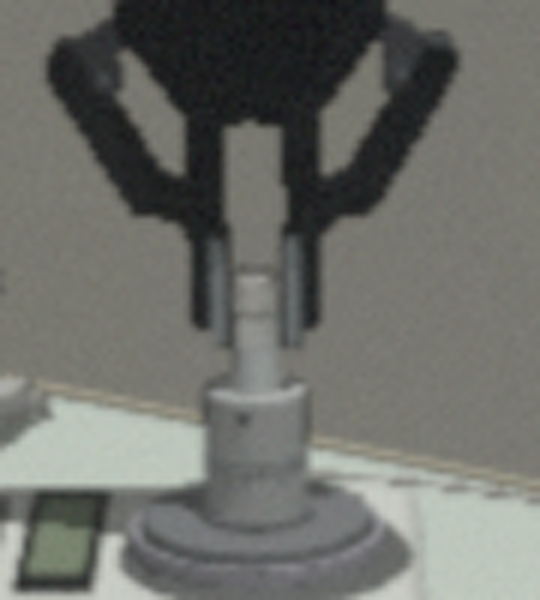

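```bash
python3 -m creep '-0.02 0 0.01 0 0 0;0 0 0 0 0 0' |sed -n '2p;4p'
python3 -m creep '0 0 0 0 0 0;0 0 0 0 0 0;0 0 0 0 0 0;0 0 0 0 0 0' 50|sed -n '2p;4,5p'
python3 -m creep '-0.3 0 0 0 0 0;-0.5 0 0 0 0 0;-0.6 0 0 0 0 0;-0.5 0 0 0 0 0;-0.3 0 0 0 0 0'|sed -n '2p;4,5p'
```

```text
tool_pos: [597.0, -278.3, 189.5]
wrist_force: [-0.3, 0.6, 3.3]
tool_pos: [596.1, -278.4, 187.6]
wrist_force: [0.8, 0.2, -0.0]
grip_width: 50.0
tool_pos: [595.1, -277.9, 278.7]
wrist_force: [-0.7, 0.7, -0.4]
grip_width: 49.9
```

```bash
python3 -m creep '-0.2 0.3 0.6 0 0 0;0 0.5 0.6 0 0 0;0 0.5 0.6 0 0 0;0 0.5 0.6 0 0 0;0 0 0 0 0 0'|sed -n '2p;4,5p'
python3 -m creep '0 0 0 0 0 0;0 0 0 0 0 0;0 0 0 0 0 0'|sed -n '2p'
python3 - <<'E'
from h import *
from bench import *
s=grab_frame("scene");a=s["pixels"];t=grab_frame("top")
pickle.dump(t,open("top15.pkl","wb"));pickle.dump(s,open("scene15.pkl","wb"))
cv2.imwrite("pics/z15.png",a);b=cv2.resize(a[110:210,210:330],None,fx=6,fy=6,interpolation=cv2.INTER_CUBIC);cv2.imwrite("pics/z16.png",b);cv2.imwrite("pics/z17.png",t["pixels"])
q=cloud(t);m=(np.hypot(q[...,0]-596,q[...,1]+278)<12)&(q[...,2]>115);print("cap z",m.sum(),np.median(q[m][:,2]) if m.any() else None)
print(get_state()["time_s"])
E
```

```text
tool_pos: [552.0, -392.0, 292.4]
wrist_force: [0.6, 0.5, -0.4]
grip_width: 49.9
tool_pos: [552.2, -391.0, 292.7]
cap z 0 None
27.9
```

View pics/z15.png

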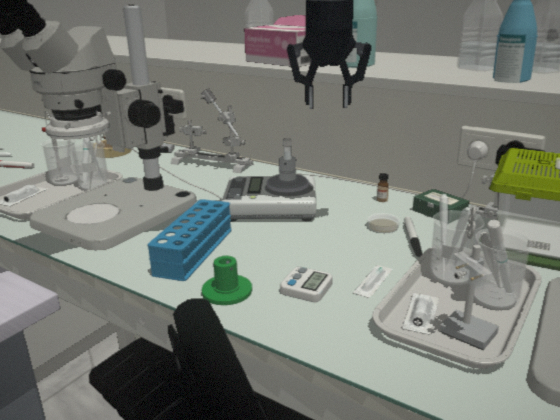

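View pics/z16.png

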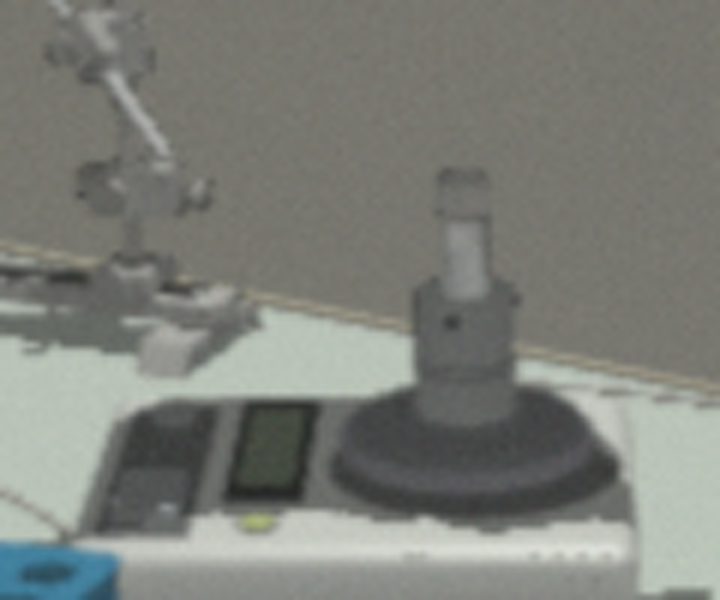

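View pics/z17.png

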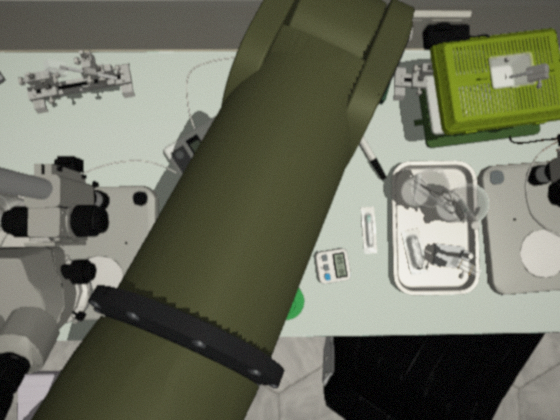

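Run:
```python
from h import *
f=ld("scene15")
for n,z in(("captop",141.3),("capbot",127.3),("standtop",103.3)):
    u,v=proj(f,(596.2,-279.2,z));print(n,((u-210+.5)*6,(v-110+.5)*6))
g=cv2.GaussianBlur(f["pixels"],(0,0),.5).mean(2)
u=287;print([(v,int(g[v,u-1:u+2].mean())) for v in range(130,165)])
P=cloud(f);m=(abs(P[...,0]-596)<14)&(abs(P[...,1]+279)<14)&(P[...,2]>110);print(m.sum(),np.percentile(P[m][:,2],[50,90,98]))
```

```text
captop (np.float64(466.0399896690135), np.float64(172.17651124711256))
capbot (np.float64(466.7083582307549), np.float64(214.5138979875254))
standtop (np.float64(467.8375479255204), np.float64(286.04170995705556))
[(130, 117), (131, 115), (132, 115), (133, 115), (134, 116), (135, 115), (136, 115), (137, 112), (138, 103), (139, 99), (140, 101), (141, 108), (142, 111), (143, 112), (144, 113), (145, 110), (146, 107), (147, 123), (148, 134), (149, 138), (150, 138), (151, 136), (152, 135), (153, 135), (154, 136), (155, 136), (156, 135), (157, 135), (158, 134), (159, 123), (160, 105), (161, 98), (162, 96), (163, 91), (164, 93)]
142 [127.78763351 139.62067668 141.00616492]
```

```bash
python3 -c "
from bench import *
s=get_state();print(s['time_s'],s['wrist_force'].round(1));print(sign_off())"
```

```text
27.9 [ 0.2  0.2 -0.5]
the job is handed in; nothing more can be done
None
```

The tube is in the stand on the balance, the tare was pressed beforehand, and I handed the job in at 27.9 s with the gripper empty and clear.

- **Stand:** it went into the dished pan and was released. The first three positions landed on the pan's rim, at about 4 to 6 N. After I moved it sideways it dropped in and sat flat.
- **Tare key:** I pressed it with closed fingertips to 5.3–5.8 N, about 3 mm of travel. The travel is worked out from the tool height, because the key's own position cannot be read. I did not touch it again.
- **Tube:** I took it by the cap and pushed it in at about 3–4 N. At the floor the force rose to 10.6 N while the tool barely moved. With the stand's weight the pan carried about 13.5 N, below the 20 N limit. I eased off before opening the fingers.

**Last checks:**
- **Seating:** in the scene view the tube is upright, and the cap edge and stand top lie where a fully seated tube would put them, to about 1 mm. The depth reading gives the cap top at about 141 mm.
- **Bystanders:** the power key, green look-alike, rack and timer look undisturbed.
- **Failed check:** the final overhead check gave nothing because the arm covered the balance, so the seating rests on the scene camera and the force readings.
- **Disagreements:** the two cameras differed by a few mm in absolute position. The gripper width on the 18 mm cap read about 15.5 mm.

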